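# Stir the bead bath and hold its lid at the index

## Robot

A 6-joint arm with a two-finger parallel gripper is mounted at the origin on a cart in front of the work surface, level with it; the furniture and walls round the work are solid. World frame = base frame: x ahead of the robot, y to its left, z up, the work surface at z = 0. Lengths are in m, angles in rad, forces in N, time in s.
With the tool pointing down it reaches from about 0.275 to 0.85 m from the base axis. Payload 19 kg.
Tool frame: the origin (TCP) lies between the finger pads; the fingertips stand ctrl.tip_extent ahead of it and the grasp point (between the pads) lies 8 mm behind it (ctrl.tip_extent is the distance from the TCP to the fingertips, in m); y points along the fingers, z is the direction in which the jaws open and shut, and the axes are right-handed (so a half turn about y gives the same grasp; the last joint's range is limited). The gripper opens to 85 mm and grips with 20 to 120 N. Pads are 22 mm wide; open, the fingers measure 114 mm over their backs; the gripper's body (76 mm by 85 mm) begins 54 mm behind the grasp point. The pads swing forward as they close: fully open they stand 13 mm farther back than shut.
Start: joints at [-1.399, 0.15, 1.437, -0, 1.554, -0.134], TCP at [0.173, -0.548, 0.242] pointing down, gripper open.
Joint ranges: [-2.8, 2.8], [-0.68, 2.1], [0.12, 2.68], [-1.39, 4.53], [0.16, 2.79], [-2.81, 2.81]. Speed limits (rad/s): [1.89, 1.89, 2.22, 3.01, 3.01, 3.01].

## Interface

Orientations are given as a unit quaternion [w, x, y, z].
In Python, from bench import ctrl gives the robot as it stands.
- The arm moves only by the shell command python3 -m crank 'ROWS' [FORCE]. ROWS is JSON, a list of rows, each an object of numbers: "ax", "ay", "az": the turn, a rotation vector about the world's x, y, z in rad; "dx", "dy", "dz": the shift along the world's x, y, z in cm; "hand": the closure, from -1 (fully open) to 1 (shut), so that 0 is half open. In form: [{"ax": .., "ay": .., "az": .., "dx": .., "dy": .., "dz": .., "hand": ..}, ...]. A call has 1 to 5 rows; each row is the pose to reach, as a shift and turn from the pose commanded when the call began; what a row does not reach only later rows make up. A row lasts 1/12 s, in which the tool goes at most 41.7 mm and 7.16 degrees, less where a joint would pass 70% of its speed; a pose out of reach is approached as far as the arm can. A call with a gripper value outside its range is refused whole. The fingers move at their own pace and stop on an object; FORCE is the grip in N (left out, the last holds). Time passes only in rows, so rows that repeat a pose let the fingers close. It gives the time, the measured TCP pose, the force and the opening at its end, in the units of the state.
- ctrl.sense(): the state, without advancing time (a new reading comes with each control period).
- ctrl.grab_frame(name): name is "side" or "top"; returns a dict with "color" (400x640x3 uint8, blue, green, red), "fx", "fy", "cx", "cy" (pixels), "k1" (the pictures are not rectified: a ray, as slopes to the right and down, at radius r is drawn at 1 + k1 r^2 times it, then the intrinsics apply), "world_to_cam" (4x4, takes a point from world to camera coordinates). Camera axes: x right, y up, looking along -z (the intrinsics and any distortion apply to the point x, -y, -z); pixel columns grow to the right and rows downward; lengths in m; the calibration is good to about 2 mm. A picture is of the moment at which its call begins. There is no depth.
- ctrl.job_done(): hands the job in, once; it reports no verdict.
The state is a dict: "time": time; "q": joint angles; "qd": joint speeds; "joint_torque": joint torques, N m; "position": TCP position; "eef_rot": TCP orientation; "contact_force": force on the tool from outside, world axes, zero at the start; "wrist_torque": the same for the moment, N m; "opening": opening from 0.0 (shut) to 1.0 (fully open).
Only numpy, scipy, OpenCV 4.12 (cv2) and the standard library are available. Lean on these libraries where they do the work, as an engineer would, in place of code of your own. Each camera call takes 0.05 s, during which the arm holds its last target.

## Task

Take the stirrer out of its stand, go down among the beads of the open bead bath and stir them round a couple of times, in turns wide enough to sweep them along, so that they get well shifted and none leaves the basin, then stand the stirrer back in its stand and let it go. Then swing the bath's open lid (it has a handle bar) down until it is in line with the index arm beside it (about 5 degrees at most either way), and finish while holding it still there: the lid would fall shut if released. Leave the index arm and the other things on the bench as they are.

Things in the scene. Friction and masses are not known exactly. Their poses are not given: they have to be found in the camera images.
- stirrer_handle (a point): Grip point in the handle of the loose stirrer: a straight round rod 220 mm long (80 g) standing upright in its stand. The black handle, 20 mm in diameter, takes the top 110 mm; below it is a steel shaft, 14 mm in diameter, with a chamfered flat foot. This point lies on the axis 190 mm above the foot and 30 mm below the top; z points along the axis to the top.
- stirrer_tip (a point): Centre of the stirrer's foot (the lower end of its shaft), on its axis.
- stand_floor (a point): The stirrer's stand, fixed: a grey upright block 46 x 46 mm, 90 mm high, on a black 60 mm foot, with one round vertical hole 20 mm in diameter and 80 mm deep. This point is the centre of the hole's floor, 10 mm above the bench. The stirrer starts with its foot on this floor and is back when it is there again.
- basin_floor (a point): The bead bath, fixed: a white housing 140 mm (its x) by 150 mm (its y), top face 66 mm above the bench, with a round basin in the middle 104 mm in diameter and 50 mm deep. This point is the centre of the basin's floor, 16 mm above the bench. x points to the bath's back (hinge side), -x to its front (the control panel, towards the robot), y to its left, z up.
- lid_hinge (a point): Middle of the lid's hinge axis, 68 mm behind the basin's centre and 78 mm above the bench. The axis runs along the bath's y, which is this point's y axis too. The aluminium lid plate is 5 mm thick, 142 mm wide, reaches 139 mm from this axis and weighs about 0.3 kg with its handle.
- lid_bar (a point): Centre of the lid's black round handle bar, 12 mm in diameter, parallel to the hinge, 180 mm from its axis, held by two arms with 86 mm clear between them (43 mm either side of this point). The gap between bar and lid plate is open, 35 mm wide: fingers can close on the bar from above, and it may turn between them. x points from the bar to the hinge, y along the bar.
- lid (a joint): Angle of the lid: 0 = shut and level, grows as it opens upward and back, 1.57 = upright, 1.85 = its stop, leaning back, where it rests at the start. The hinge is almost frictionless: below 1.57 the lid falls shut if not held. At angle a the bar is 180 mm * cos(a) in front of the hinge axis and 180 mm * sin(a) above it.
- index_arm (a joint): Angle of the index arm, counted as the lid's angle: the lid is in line with the arm when both values are equal. Set somewhere from 0.70 to 1.15; it is stiff and stays as it is. It must not be moved.
- index_end (a point): Centre of the round end of the index arm: a slim steel arm 9 mm wide that turns about the same axis as the lid, 95 mm to the right (-y) of the bath's middle; this point is 160 mm from the axis. x points along the arm to the axis. Between the arm and the lid, 83 mm right of the bath's middle, stands a thin steel arc of 100 mm radius with tick marks.
- bead_0: One of six equal loose aluminium beads (15 g), rounded barrels 20 mm across and 17 mm high, that lie in the basin in a ring about its centre; the centre itself is free at the start, at least 14 mm all round. The origin is the centre of the underside as it first lies.
- bead_1: One of six equal loose aluminium beads (15 g), rounded barrels 20 mm across and 17 mm high, that lie in the basin in a ring about its centre; the centre itself is free at the start, at least 14 mm all round. The origin is the centre of the underside as it first lies.
- bead_2: One of six equal loose aluminium beads (15 g), rounded barrels 20 mm across and 17 mm high, that lie in the basin in a ring about its centre; the centre itself is free at the start, at least 14 mm all round. The origin is the centre of the underside as it first lies.
- bead_3: One of six equal loose aluminium beads (15 g), rounded barrels 20 mm across and 17 mm high, that lie in the basin in a ring about its centre; the centre itself is free at the start, at least 14 mm all round. The origin is the centre of the underside as it first lies.
- bead_4: One of six equal loose aluminium beads (15 g), rounded barrels 20 mm across and 17 mm high, that lie in the basin in a ring about its centre; the centre itself is free at the start, at least 14 mm all round. The origin is the centre of the underside as it first lies.
- bead_5: One of six equal loose aluminium beads (15 g), rounded barrels 20 mm across and 17 mm high, that lie in the basin in a ring about its centre; the centre itself is free at the start, at least 14 mm all round. The origin is the centre of the underside as it first lies.
- timer: Bystander, loose: white square bench timer 66 x 66 x 17 mm; origin at the centre of its underside.
- jar: Bystander, loose: white jar with a wide lid, 60 mm across and 62 mm high; origin at the centre of its underside.
- slides: Bystander, loose: flat slide box 87 x 100 x 34 mm behind the bath; origin at the centre of its underside.
Not all that is in view belongs to the job. There is more than one size of the part that bears stirrer_handle; the job needs the largest.

How it is judged:
On the way, in this order (a step that is already met when the one before it is completed fails the run):
1. the stirrer's tip is down among the beads in the left half of the basin (z of stirrer_tip in the frame of basin_floor below 0.015 m and horizontal distance between stirrer_tip and basin_floor below 0.052 m and y of stirrer_tip in the frame of basin_floor above 0.01 m), for 0.05 s.
2. it has gone round to the right half (z of stirrer_tip in the frame of basin_floor below 0.015 m and horizontal distance between stirrer_tip and basin_floor below 0.052 m and y of stirrer_tip in the frame of basin_floor below -0.01 m), for 0.05 s.
3. and round to the left half again, with at least five of the six beads shifted by 8 mm or more (all of step 1 and distance of any of bead_0, bead_1 from where it was at the start of the episode above 0.008 m and distance of any of bead_0, bead_2 from where it was at the start of the episode above 0.008 m and distance of any of bead_0, bead_3 from where it was at the start of the episode above 0.008 m and distance of any of bead_0, bead_4 from where it was at the start of the episode above 0.008 m and distance of any of bead_0, bead_5 from where it was at the start of the episode above 0.008 m and distance of any of bead_1, bead_2 from where it was at the start of the episode above 0.008 m and distance of any of bead_1, bead_3 from where it was at the start of the episode above 0.008 m and distance of any of bead_1, bead_4 from where it was at the start of the episode above 0.008 m and distance of any of bead_1, bead_5 from where it was at the start of the episode above 0.008 m and distance of any of bead_2, bead_3 from where it was at the start of the episode above 0.008 m and distance of any of bead_2, bead_4 from where it was at the start of the episode above 0.008 m and distance of any of bead_2, bead_5 from where it was at the start of the episode above 0.008 m and distance of any of bead_3, bead_4 from where it was at the start of the episode above 0.008 m and distance of any of bead_3, bead_5 from where it was at the start of the episode above 0.008 m and distance of any of bead_4, bead_5 from where it was at the start of the episode above 0.008 m), for 0.05 s.
4. the stirrer stands in its stand again, let go (horizontal distance between stirrer_tip and stand_floor below 0.008 m and z of stirrer_tip in the frame of stand_floor below 0.008 m and angle between stirrer_tip's own z axis and vertical below 0.15 rad and contact force between stirrer and the fingers below 0.05 N), for 0.2 s.
At the end, for the whole second after the job is handed in: The lid is within 0.09 rad of the index arm, still, and held by the fingers (contact force over 0.3 N); the stirrer stands on the floor of its stand's hole, upright and let go; all six beads are in the basin (all of step 4 and angle between the x axis of lid_bar and the x axis of index_end, either way round below 0.09 rad and velocity of joint lid between -0.05 and 0.05 rad/s and contact force between the fingers and lid above 0.3 N and contact force between stirrer and lid below 0.05 N and horizontal distance between each of bead_0, bead_1, bead_2, bead_3, bead_4, bead_5 and basin_floor below 0.055 m and z of each of bead_0, bead_1, bead_2, bead_3, bead_4, bead_5 in the frame of basin_floor below 0.04 m); the arm keeps its last pose, push and grip.
It fails at once if the index arm is moved (its end by more than 8 mm) (distance of index_end from where it was at the start of the episode above 0.008 m).
It fails at once if a bystander is shoved by more than 30 mm (distance of any of timer, jar, slides from where it was at the start of the episode above 0.03 m).
It also fails if it takes over 72 s, if anything falls off the work surface, if the arm or the gripper's body presses on something with over 40 N, if the wrist force passes 120 N, or if a joint passes its speed limit or range.

## Working session

There is one attempt and no reset: what is moved stays moved. The work goes in short steps, Python scripts to look and compute and a shell command to move; the robot and the scene stay as the last step left them, time stands still between calls to the robot, and variables do not carry over. Pictures are saved under pics/ and viewed, and the job is handed in when it is done.

```bash
mkdir -p pics; ls
cat > h.py <<'E'
import numpy as np, cv2
from bench import ctrl
def grab(n):
    return ctrl.grab_frame(n)
def proj(f,P):
    P=np.atleast_2d(P); c=(f["world_to_cam"]@np.c_[P,np.ones(len(P))].T).T
    x=c[:,0]/-c[:,2]; y=-c[:,1]/-c[:,2]; s=1+f["k1"]*(x*x+y*y)
    return np.c_[f["fx"]*x*s+f["cx"], f["fy"]*y*s+f["cy"]]
def ray(f,u,v):
    xd=(u-f["cx"])/f["fx"]; yd=(v-f["cy"])/f["fy"]; x,y=xd,yd
    for _ in range(20):
        s=1+f["k1"]*(x*x+y*y); x,y=xd/s,yd/s
    W=np.linalg.inv(f["world_to_cam"]); d=W[:3,:3]@np.array([x,-y,-1.]); return W[:3,3],d/np.linalg.norm(d)
def onz(f,u,v,z):
    o,d=ray(f,u,v); return o+d*(z-o[2])/d[2]
def onplane(f,u,v,p,n):
    o,d=ray(f,u,v); return o+d*(np.dot(np.array(p)-o,n)/np.dot(d,n))
def tri(a,b):
    (o,d),(p,e)=a,b
    A=np.c_[d,-e]; t=np.linalg.lstsq(A,p-o,rcond=None)[0]
    x=o+d*t[0]; y=p+e*t[1]; return (x+y)/2, np.linalg.norm(x-y)
E
python3 - <<'E'
from h import *
for n in("side","top"):
    f=grab(n); cv2.imwrite(f"pics/{n}0.png",f["color"])
    W=np.linalg.inv(f["world_to_cam"]); print(n,f["fx"],f["cx"],f["cy"],f["k1"],W[:3,3].round(3),-W[:3,2].round(3))
print(ctrl.sense(), ctrl.tip_extent)
E
```

```text
pics
side 441.3886146015621 317.4297746035586 192.79198259070608 0.018887371618260602 [-0.021  0.764  0.876] [ 0.395 -0.736 -0.549]
top 495.05721828525367 322.86383861868563 195.756078413164 -0.09033444142018744 [ 0.292 -0.22   1.698] [ 0.149 -0.008 -0.989]
{'time': 0.1, 'q': array([-1.39903917e+00,  1.50933087e-01,  1.43790412e+00, -1.60046308e-05,
        1.55377866e+00, -1.33990156e-01]), 'qd': array([-0.00112939, -0.00055277, -0.00188075,  0.00068505,  0.00015939,
        0.00011107]), 'joint_torque': array([ 4.62731172e-03, -7.14377189e+01, -5.71789563e+01, -8.48988293e-05,
        7.28307801e-03,  5.91101661e-05]), 'position': array([ 0.17302843, -0.5481559 ,  0.24176876]), 'eef_rot': array([ 0.10766504, -0.10769001,  0.69922168, -0.6984985 ]), 'contact_force': array([-0.17513156,  0.03893209, -0.4046267 ]), 'wrist_torque': array([-0.01053665,  0.00651359, -0.0373037 ]), 'opening': 1.0016864746949723} 0.011
```

View pics/side0.png

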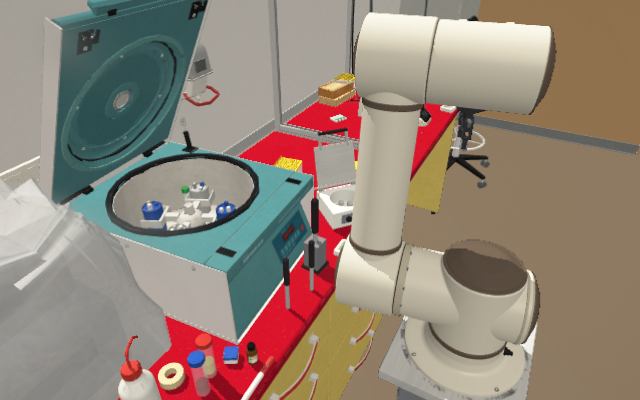

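View pics/top0.png

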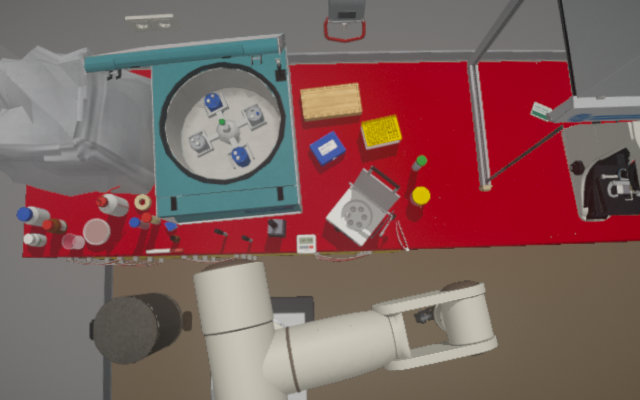

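Run:
```python
import cv2
a=cv2.imread("pics/side0.png"); b=cv2.imread("pics/top0.png")
cv2.imwrite("pics/c1.png",cv2.resize(a[115:325,240:400],None,fx=3.75,fy=2.85,interpolation=cv2.INTER_CUBIC) if 0 else cv2.resize(a[120:320,250:380],None,fx=3,fy=3,interpolation=cv2.INTER_CUBIC))
cv2.imwrite("pics/c2.png",cv2.resize(b[150:265,160:440],None,fx=2.8,fy=2.8,interpolation=cv2.INTER_CUBIC))
cv2.imwrite("pics/c3.png",cv2.resize(b[160:255,310:430],None,fx=6,fy=6,interpolation=cv2.INTER_CUBIC))
```

```text
(no output)
```

View pics/c1.png

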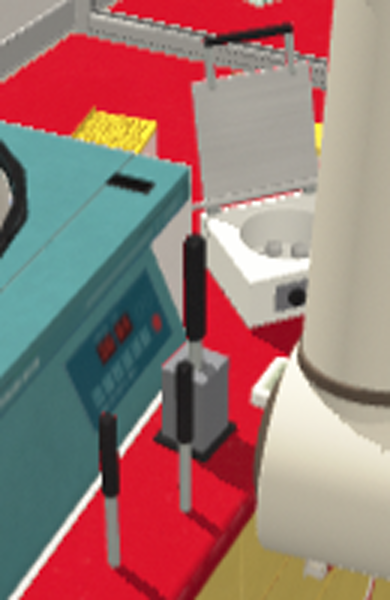

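View pics/c2.png

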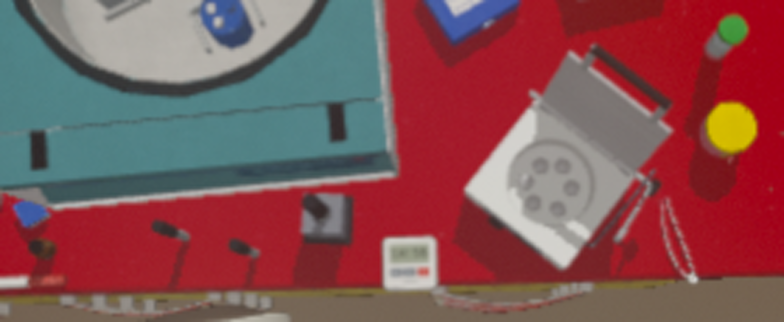

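View pics/c3.png

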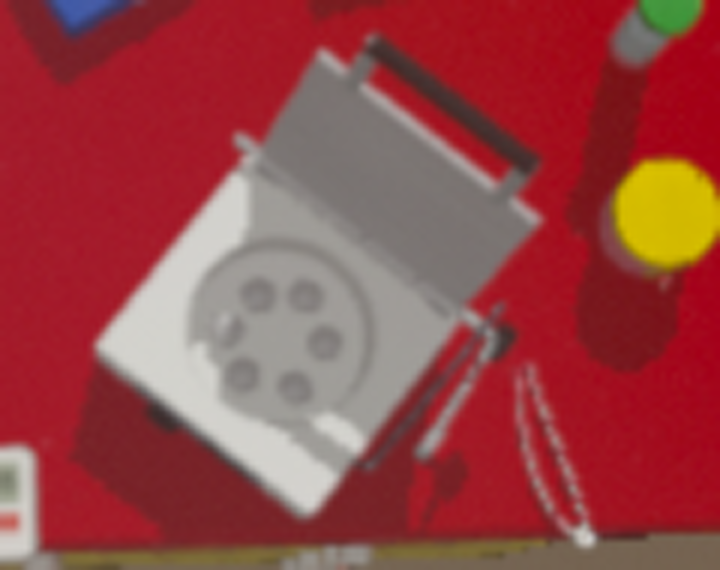

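Run:
```python
from h import *
t=grab("top"); s=grab("side")
def cp(x,y): return 310+x/6,160+y/6
for n,p,z in(("FL",(97,348),.066),("FR",(305,518),.066),("BL",(240,165),.066),("basin rim c",(281,335),.066),("barL",(372,42),.25),("barR",(537,165),.25),("hingeL",(238,138),.078)):
    print(n,onz(t,*cp(*p),z).round(4))
# timer, stand top: stand crop c2
d=lambda x,y:(160+x/2.8,150+y/2.8)
for n,p in(("stA",(303,195)),("stB",(350,197)),("stC",(350,243)),("stD",(303,240))): print(n,onz(t,*d(*p),.1).round(4))
e=lambda x,y:(250+x/3,120+y/3)
print("handle top",tri(ray(t,*d(313,200)),ray(s,*e(196,238))))
print("barLs",tri(ray(t,*cp(372,42)),ray(s,*e(209,42))),tri(ray(t,*cp(537,165)),ray(s,*e(291,28))))
```

```text
FL [ 0.4623 -0.2412  0.066 ]
FR [ 0.3657 -0.3526  0.066 ]
BL [ 0.5626 -0.3237  0.066 ]
basin rim c [ 0.4669 -0.343   0.066 ]
barL [ 0.5925 -0.3799  0.25  ]
barR [ 0.5283 -0.4593  0.25  ]
hingeL [ 0.5758 -0.3223  0.078 ]
stA [ 0.4583 -0.0526  0.1   ]
stB [ 0.4546 -0.1071  0.1   ]
stC [ 0.4013 -0.1062  0.1   ]
stD [ 0.4062 -0.052   0.1   ]
handle top (array([ 0.43825829, -0.07702406,  0.22629453]), np.float64(0.0027362646371127835))
barLs (array([ 0.5892214 , -0.38095237,  0.25170103]), np.float64(0.006281727370327854)) (array([ 0.52701137, -0.45998424,  0.24908833]), np.float64(0.0031203562839860416))
```

Run:
```python
from h import *
from scipy.spatial.transform import Rotation as R
t=grab("top"); s=grab("side")
d=lambda x,y:(160+x/2.8,150+y/2.8)
e=lambda x,y:(250+x/3,120+y/3)
print("centrifuge corner",tri(ray(t,*d(397,177)),ray(s,*e(189,168))))
print("c bottom edge left",tri(ray(t,*d(0,190)),ray(s,172,285)))
for n,a,b in(("s1top",(160,228),(107,415)),("s2top",(235,244),(185,364))): print(n,tri(ray(t,*d(*a)),ray(s,*e(*b))))
q=ctrl.sense()["eef_rot"]; print(R.from_quat([*q[1:],q[0]]).as_matrix().round(3))
# black handle mask
im=t["color"][205:245,255:300].astype(int); m=(im.max(2)<70)
print("\n".join("".join("#" if v else "." for v in r) for r in m))
im=s["color"][190:250,295:335].astype(int); m=(im.max(2)<70)
print("\n".join("".join("#" if v else "." for v in r) for r in m))
```

```text
centrifuge corner (array([ 0.47342322, -0.16102328,  0.24048585]), np.float64(0.028790445584218706))
c bottom edge left (array([0.50283165, 0.30215416, 0.21274278]), np.float64(0.10770636845289522))
s1top (array([0.41957849, 0.10019514, 0.16788522]), np.float64(0.002537644425897827))
s2top (array([0.3978945 , 0.01584684, 0.16762371]), np.float64(0.0018374568029079262))
[[-0.954 -0.     0.301]
 [-0.301  0.    -0.954]
 [-0.    -1.    -0.   ]]
.............................................
.............................................
.............................................
.............................................
.............................................
.............................................
.............................................
.............................................
.............................................
.............................................
.............................................
.............................................
.............................................
.............................................
...........
[... 2944 characters left out ...]
...
..................###...................
........................................
........................................
........................................
........................................
........................................
........................................
........................................
..............#####.....................
..............#####.....................
..............#####.....................
..............#####.....................
.............######.....................
.............######.....................
.............######.....................
.............#######....................
.............#######....................
```

Run:
```python
from h import *
t=grab("top"); s=grab("side")
d=lambda x,y:(160+x/2.8,150+y/2.8)
e=lambda x,y:(250+x/3,120+y/3)
for y in(97,155,165): print("cent",y,tri(ray(t,*d(394,y)),ray(s,*e(189,168))))
print("slanted front low",[onz(t,*d(397,177),z).round(3) for z in (.0,.1,.2)])
print(tri(ray(t,272.3,223.3),ray(s,315,201)), onz(t,272.3,223.3,.23), onz(s,315,201,.23),onz(s,315,234,.12))
print("shaft entering",onz(s,250+196/3,120+368/3,.1))
for z in (.1,): print([proj(s,[.43,-.0795,z]),proj(t,[.43,-.0795,z]),proj(t,[.43,-.0795,.23])])
# stand outline: gray top face mask in top view
im=t["color"][205:245,255:300].astype(int)
m=((im.max(2)-im.min(2))<25)&(im.max(2)>70)
print("\n".join("".join("#" if v else "." for v in r) for r in m))
```

```text
cent 97 (array([ 0.52523783, -0.17478937,  0.22631254]), np.float64(0.04993523958468718))
cent 155 (array([ 0.48716125, -0.16293247,  0.23722425]), np.float64(0.006379803757947871))
cent 165 (array([ 0.4805718 , -0.16080188,  0.23946536]), np.float64(0.015958413062456454))
slanted front low [array([ 0.488, -0.158,  0.   ]), array([ 0.476, -0.162,  0.1  ]), array([ 0.465, -0.166,  0.2  ])]
(array([ 0.43581619, -0.07680798,  0.22137831]), np.float64(0.0031851051702215085)) [ 0.43351768 -0.07829143  0.23      ] [ 0.43136811 -0.06536365  0.23      ] [ 0.43215994 -0.06636729  0.12      ]
shaft entering [ 0.42532277 -0.0556134   0.1       ]
[array([[317.95786508, 237.27491776]]), array([[276.60290141, 228.13733517]]), array([[272.72031452, 224.46754419]])]
...............................##############
.......................######################
.............#########....######..######.####
.........#............#..####################
...................##########################
...................#..#.###..################
.............##...#.##..###.#################
...............#.
[... 800 characters left out ...]
..........
..............################...............
.............################................
.............################................
..............################...............
..............################...............
.............................#.............##
.............................#............###
..........................................###
..........................................###
..........................................###
..........................................###
..........................................###
..........................................###
..........................................###
..........................................###
```

```bash
python3 -m crank '[{"dx":1,"dy":2,"dz":2.5,"az":-0.1},{"dx":2,"dy":4.5,"dz":5,"az":-0.2},{"dx":3.5,"dy":7.5,"dz":7.5,"az":-0.305},{"dx":5.2,"dy":10.6,"dz":8,"az":-0.305},{"dx":7,"dy":13.8,"dz":8,"az":-0.305}]' 40
python3 -m crank '[{"dx":1.8,"dy":3.2,"hand":-0.3},{"dx":3.6,"dy":6.4,"hand":-0.3},{"dx":5.4,"dy":9.6,"hand":-0.3},{"dx":7.2,"dy":12.8,"hand":-0.3},{"dx":9,"dy":16,"hand":-0.3}]'
python3 -m crank '[{"dx":1.8,"dy":3.2},{"dx":3.6,"dy":6.4},{"dx":5.4,"dy":9.6},{"dx":7.2,"dy":12.8},{"dx":9,"dy":16}]'
```

```text
schema error: expected keys ax, ay, az, dx, dy, dz, hand
schema error: expected keys ax, ay, az, dx, dy, dz, hand
schema error: expected keys ax, ay, az, dx, dy, dz, hand
```

```bash
python3 -m crank '[{"ax":0,"ay":0,"az":-0.1,"dx":1,"dy":2,"dz":2.5,"hand":-1},{"ax":0,"ay":0,"az":-0.2,"dx":2,"dy":4.5,"dz":5,"hand":-1},{"ax":0,"ay":0,"az":-0.305,"dx":3.5,"dy":7.5,"dz":7.5,"hand":-1},{"ax":0,"ay":0,"az":-0.305,"dx":5.2,"dy":10.6,"dz":8,"hand":-1},{"ax":0,"ay":0,"az":-0.305,"dx":7,"dy":13.8,"dz":8,"hand":-1}]' 40
python3 -m crank '[{"ax":0,"ay":0,"az":0,"dx":1.8,"dy":3.2,"dz":0,"hand":-0.2},{"ax":0,"ay":0,"az":0,"dx":3.6,"dy":6.4,"dz":0,"hand":-0.2},{"ax":0,"ay":0,"az":0,"dx":5.4,"dy":9.6,"dz":0,"hand":-0.2},{"ax":0,"ay":0,"az":0,"dx":7.2,"dy":12.8,"dz":0,"hand":-0.2},{"ax":0,"ay":0,"az":0,"dx":9,"dy":16,"dz":0,"hand":-0.2}]'
python3 - <<'E'
from h import *
for n in("side","top"):
    f=grab(n); cv2.imwrite(f"pics/{n}1.png",f["color"])
E
```

```text
time: 0.82
position: [0.2434, -0.4094, 0.3243]
eef_rot: [-0.0, -0.001, -0.706, 0.708]
contact_force: [1.1, -0.9, 0.1]
opening: 1.004
time: 1.23
position: [0.3334, -0.2486, 0.3225]
eef_rot: [-0.0, -0.0, -0.707, 0.707]
contact_force: [2.2, -1.0, -0.9]
opening: 0.596
```

View pics/side1.png

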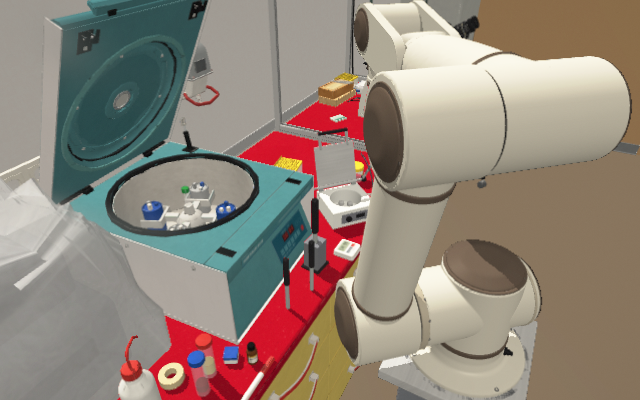

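View pics/top1.png

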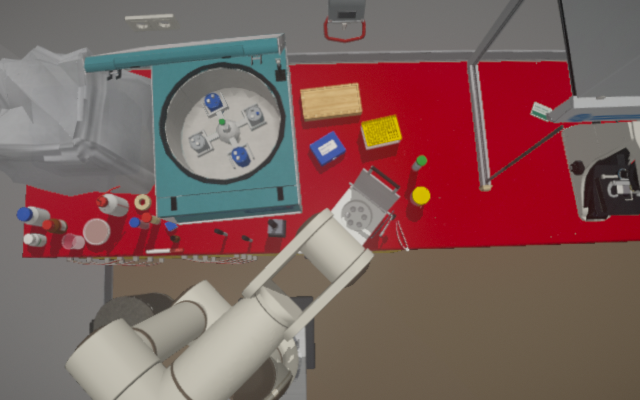

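```bash
python3 -m crank '[{"ax":0,"ay":0,"az":0,"dx":2,"dy":3.4,"dz":0,"hand":-0.2},{"ax":0,"ay":0,"az":0,"dx":4,"dy":6.8,"dz":-0.5,"hand":-0.2},{"ax":0,"ay":0,"az":0,"dx":6,"dy":10.2,"dz":-1,"hand":-0.2},{"ax":0,"ay":0,"az":0,"dx":8,"dy":13.7,"dz":-1.5,"hand":-0.2},{"ax":0,"ay":0,"az":0,"dx":10,"dy":17.1,"dz":-2,"hand":-0.2}]'
python3 - <<'E'
from h import *
f=grab("side"); st=ctrl.sense(); p=st["position"]; print(p)
im=f["color"][130:280,230:400]
cv2.imwrite("pics/s2.png",cv2.resize(im,None,fx=4,fy=4,interpolation=cv2.INTER_CUBIC))
print(proj(f,[p,p+[0,0,-.011],[p[0],p[1],.23],[p[0],p[1],.12]]))
m=f["color"][195:252,300:330].max(2)
print(m[10:45:5])
E
```

```text
time: 1.75
position: [0.4335, -0.0777, 0.3023]
eef_rot: [-0.0, -0.0, -0.707, 0.707]
contact_force: [0.9, -1.6, 0.4]
opening: 0.599
[ 0.43578789 -0.07241848  0.30111677]
[[314.74008256 175.82971009]
 [314.75010111 179.55160454]
 [314.80287597 199.20122433]
 [314.89156164 232.38880055]]
[[109 125 183 181 181 181 181 182 181 180 176  76  27  28  27  29  27  35
   89 200 199 199 198 199 198 200 223 250 254 254]
 [111 110 111 125 182 183 182 181 180 181 176  75  28  29  29  31  28  36
   94 207 190 199 198 198 198 198 199 198 199 201]
 [ 86 106 109 111 109 125 182 182 183 181 178 123  28  28  29  30  30  34
   95 219 220 220 219 181 198 198 199 198 199 199]
 [ 84  82  86 104 109 110 110 129 180 181 178 124  29  30  29  31  30  34
   94 221 222 223 222 221 221 220 209 198 198 199]
 [ 75 107 112  71  84 100 111 110 111 127 176 122  27  29  30  30  30  33
   97 222 222 222 222 221 221 220 220 220 221 218]
 [ 80  74  77  76  80  83  84  96 108 108 109 116  28  28  31  31  28  33
   96 221 221 221 221 222 221 223 222 222 222 222]
 [ 81  80  81  83  99 108 109 107 106 107 169 175 168 129 138 139 136 166
  214 221 221 220 220 220 221 221 222 221 220 221]]
```

View pics/s2.png

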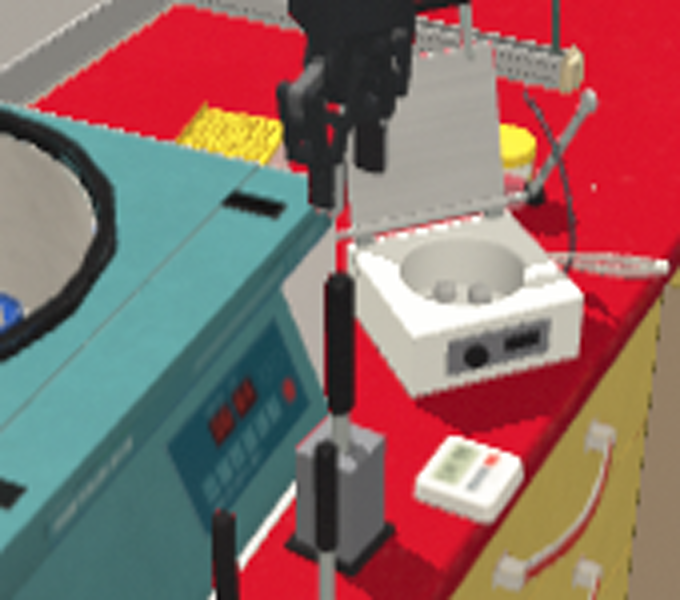

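Run:
```python
from h import *
print(ctrl.sense()["position"])
f=grab("side"); t=grab("top"); print(ctrl.sense()["position"])
c=np.array([.467,-.3425]); 
for yaw in(-.68,-.705,-.73):
    ex=np.array([np.cos(yaw),np.sin(yaw),0]); ey=np.array([-ex[1],ex[0],0])
    p=np.r_[c,0]+.068*ex-.095*ey+[0,0,.078]
    for g,uv in((f,(377.5,154.3)),(f,(365,178.7)),(t,(380.8,235.8))):
        P=onplane(g,*uv,p,ey); d=P-p; print(yaw,P.round(3),"fwd",round(-d@ex,4),"up",round(d[2],4),"ang",round(np.arctan2(d[2],-d@ex),3),"r",round(np.hypot(d[2],d@ex),3))
```

```text
[ 0.43578789 -0.07241848  0.30111677]
[ 0.43373408 -0.0772546   0.30177576]
-0.68 [ 0.392 -0.404  0.216] fwd 0.0871 up 0.1381 ang 1.008 r 0.163
-0.68 [ 0.445 -0.447  0.089] fwd 0.0201 up 0.0106 ang 0.485 r 0.023
-0.68 [ 0.389 -0.401  0.218] fwd 0.092 up 0.1395 ang 0.988 r 0.167
-0.705 [ 0.392 -0.404  0.217] fwd 0.0855 up 0.1386 ang 1.018 r 0.163
-0.705 [ 0.445 -0.449  0.087] fwd 0.0154 up 0.009 ang 0.528 r 0.018
-0.705 [ 0.388 -0.4    0.229] fwd 0.0911 up 0.1507 ang 1.027 r 0.176
-0.73 [ 0.392 -0.403  0.217] fwd 0.0838 up 0.1391 ang 1.028 r 0.162
-0.73 [ 0.447 -0.452  0.085] fwd 0.0105 up 0.0072 ang 0.604 r 0.013
-0.73 [ 0.387 -0.398  0.24 ] fwd 0.0902 up 0.1622 ang 1.063 r 0.186
```

```bash
python3 -m crank '[{"ax":0,"ay":0,"az":0,"dx":0.1,"dy":0.05,"dz":-2.5,"hand":-0.2},{"ax":0,"ay":0,"az":0,"dx":0.1,"dy":0.05,"dz":-4.5,"hand":-0.2},{"ax":0,"ay":0,"az":0,"dx":0.1,"dy":0.05,"dz":-4.5,"hand":-0.2},{"ax":0,"ay":0,"az":0,"dx":0.1,"dy":0.05,"dz":-4.5,"hand":-0.2}]'
python3 - <<'E'
from h import *
f=grab("side"); p=ctrl.sense()["position"]; print(p)
cv2.imwrite("pics/s3.png",cv2.resize(f["color"][130:280,230:400],None,fx=4,fy=4,interpolation=cv2.INTER_CUBIC))
E
```

```text
time: 2.23
position: [0.4336, -0.0797, 0.2574]
eef_rot: [-0.001, -0.0, 0.707, -0.707]
contact_force: [0.5, 0.1, -0.2]
opening: 0.597
[ 0.43400167 -0.07970388  0.25831541]
```

View pics/s3.png

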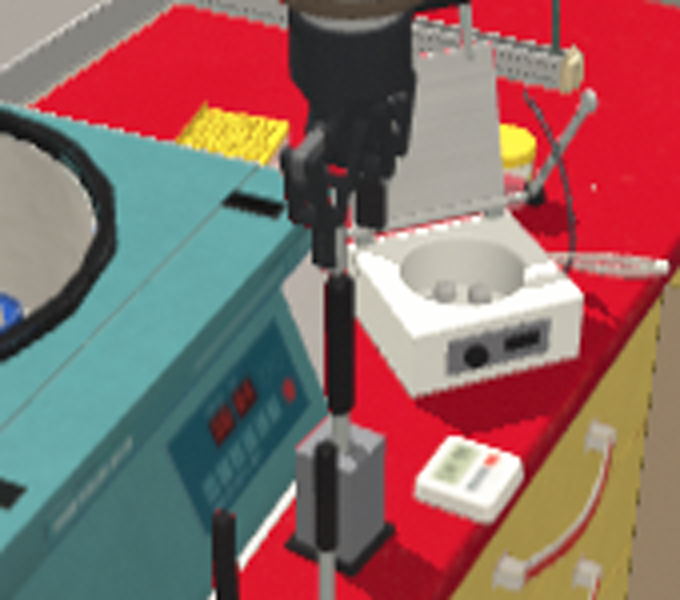

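```bash
python3 -m crank '[{"ax":0,"ay":0,"az":0,"dx":0.2,"dy":0.25,"dz":-2,"hand":-0.2},{"ax":0,"ay":0,"az":0,"dx":0.2,"dy":0.25,"dz":-4,"hand":-0.2},{"ax":0,"ay":0,"az":0,"dx":0.2,"dy":0.25,"dz":-6.2,"hand":-0.2},{"ax":0,"ay":0,"az":0,"dx":0.2,"dy":0.25,"dz":-6.2,"hand":-0.2},{"ax":0,"ay":0,"az":0,"dx":0.2,"dy":0.25,"dz":-6.2,"hand":-0.2}]'
python3 -m crank '[{"ax":0,"ay":0,"az":0,"dx":0,"dy":0,"dz":0,"hand":0.1},{"ax":0,"ay":0,"az":0,"dx":0,"dy":0,"dz":0,"hand":0.3},{"ax":0,"ay":0,"az":0,"dx":0,"dy":0,"dz":0,"hand":0.4},{"ax":0,"ay":0,"az":0,"dx":0,"dy":0,"dz":0,"hand":0.45},{"ax":0,"ay":0,"az":0,"dx":0,"dy":0,"dz":0,"hand":0.5}]' 30
python3 - <<'E'
from h import *
f=grab("side"); p=ctrl.sense()["position"]; print(p)
cv2.imwrite("pics/s4.png",cv2.resize(f["color"][130:280,230:400],None,fx=4,fy=4,interpolation=cv2.INTER_CUBIC))
E
```

```text
time: 2.7
position: [0.4362, -0.0768, 0.1964]
eef_rot: [0.0, -0.0, 0.707, -0.707]
contact_force: [0.4, 0.0, 1.0]
opening: 0.598
time: 3.12
position: [0.4362, -0.0764, 0.1958]
eef_rot: [-0.0, 0.0, -0.707, 0.707]
contact_force: [0.5, 1.5, 0.1]
opening: 0.249
[ 0.43619071 -0.07633387  0.19560625]
```

View pics/s4.png

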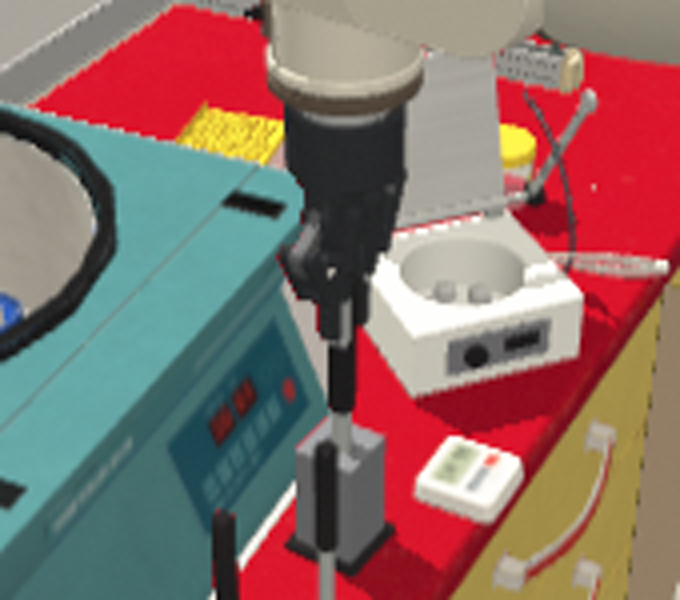

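```bash
python3 -m crank '[{"ax":0,"ay":0,"az":0,"dx":0,"dy":0,"dz":0,"hand":1},{"ax":0,"ay":0,"az":0,"dx":0,"dy":0,"dz":0,"hand":1},{"ax":0,"ay":0,"az":0,"dx":0,"dy":0,"dz":0,"hand":1},{"ax":0,"ay":0,"az":0,"dx":0,"dy":0,"dz":0,"hand":1},{"ax":0,"ay":0,"az":0,"dx":0,"dy":0,"dz":0,"hand":1}]' 60
python3 - <<'E'
from h import *
s=ctrl.sense(); print(s["position"],s["contact_force"],s["wrist_torque"],s["opening"])
E
```

```text
time: 3.58
position: [0.4363, -0.076, 0.1957]
eef_rot: [0.001, -0.0, 0.707, -0.707]
contact_force: [-0.3, 2.2, 4.1]
opening: 0.219
[ 0.4362529  -0.07599878  0.19569249] [-0.28095125  2.17249516  4.06727243] [1.03195525 0.05319197 0.04333718] 0.2194282107052484
```

```bash
python3 -m crank '[{"ax":0,"ay":0,"az":0,"dx":0,"dy":0,"dz":1,"hand":1},{"ax":0,"ay":0,"az":0,"dx":0,"dy":0,"dz":3,"hand":1},{"ax":0,"ay":0,"az":0,"dx":0,"dy":0,"dz":5.5,"hand":1},{"ax":0,"ay":0,"az":0,"dx":0,"dy":0,"dz":8.5,"hand":1},{"ax":0,"ay":0,"az":0,"dx":0,"dy":0,"dz":11.5,"hand":1}]'
python3 -m crank '[{"ax":0,"ay":0,"az":0,"dx":0,"dy":0,"dz":0,"hand":1},{"ax":0,"ay":0,"az":0,"dx":0,"dy":0,"dz":0,"hand":1}]'
python3 - <<'E'
from h import *
f=grab("side"); s=ctrl.sense(); print(s["position"],s["contact_force"],s["wrist_torque"],s["opening"])
t=grab("top")
cv2.imwrite("pics/s5.png",cv2.resize(f["color"][100:300,200:400],None,fx=3,fy=3,interpolation=cv2.INTER_CUBIC))
E
```

```text
time: 4.0
position: [0.4357, -0.0762, 0.3121]
eef_rot: [0.0, -0.0, 0.707, -0.707]
contact_force: [0.4, -0.2, -0.4]
opening: 0.22
time: 4.17
position: [0.4364, -0.0765, 0.3119]
eef_rot: [-0.001, -0.001, -0.707, 0.707]
contact_force: [0.2, 1.4, -1.1]
opening: 0.218
[ 0.43605026 -0.07634687  0.31045464] [-0.05132391  0.06097246 -0.65919852] [-0.03061977 -0.04230983  0.03796449] 0.21826074697394168
```

View pics/s5.png

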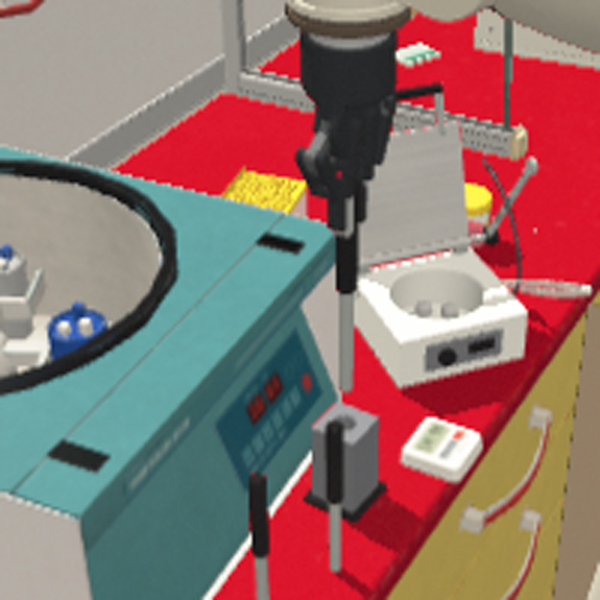

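```bash
python3 -m crank '[{"ax":0,"ay":0,"az":0,"dx":0.2,"dy":-2,"dz":0,"hand":1},{"ax":0,"ay":0,"az":0,"dx":0.5,"dy":-5,"dz":0,"hand":1},{"ax":0,"ay":0,"az":0,"dx":0.9,"dy":-8.5,"dz":0,"hand":1},{"ax":0,"ay":0,"az":0,"dx":1.3,"dy":-12,"dz":0,"hand":1},{"ax":0,"ay":0,"az":0,"dx":1.7,"dy":-15.5,"dz":0,"hand":1}]'
python3 -m crank '[{"ax":0,"ay":0,"az":0,"dx":0.4,"dy":-3.5,"dz":0,"hand":1},{"ax":0,"ay":0,"az":0,"dx":0.8,"dy":-7,"dz":0,"hand":1},{"ax":0,"ay":0,"az":0,"dx":1.2,"dy":-9.5,"dz":0,"hand":1},{"ax":0,"ay":0,"az":0,"dx":1.4,"dy":-11.1,"dz":0,"hand":1},{"ax":0,"ay":0,"az":0,"dx":1.4,"dy":-11.1,"dz":0,"hand":1}]'
python3 - <<'E'
from h import *
f=grab("side"); s=ctrl.sense(); p=s["position"];print(s["position"],s["contact_force"],s["opening"])
print(proj(f,[p-[0,0,.186],[.467,-.3425,.066],[.467,-.3425,.016]]))
t=grab("top")
cv2.imwrite("pics/s6.png",cv2.resize(f["color"][100:250,290:440],None,fx=4,fy=4,interpolation=cv2.INTER_CUBIC))
E
```

```text
time: 4.68
position: [0.4527, -0.2327, 0.3091]
eef_rot: [-0.0, -0.001, 0.708, -0.707]
contact_force: [1.1, 0.8, -0.5]
opening: 0.218
time: 5.1
position: [0.4666, -0.345, 0.3078]
eef_rot: [-0.002, -0.0, 0.708, -0.706]
contact_force: [0.6, 0.2, -1.2]
opening: 0.221
[ 0.46666931 -0.34340295  0.30822023] [-0.22031676  0.38890818 -1.1623915 ] 0.2194706414873284
[[346.6612396  182.79864864]
 [345.81394102 197.3971205 ]
 [345.27237274 209.77930636]]
```

View pics/s6.png

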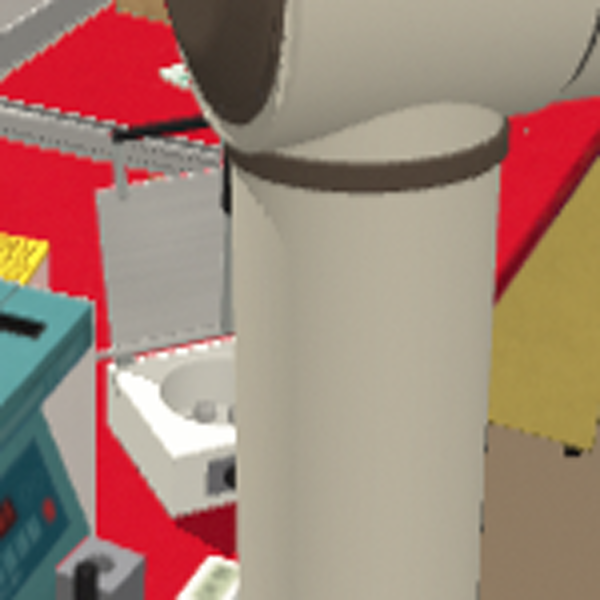

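```bash
python3 -m crank '[{"ax":0,"ay":0,"az":0,"dx":0,"dy":0.05,"dz":-2,"hand":1},{"ax":0,"ay":0,"az":0,"dx":0,"dy":0.05,"dz":-4.5,"hand":1},{"ax":0,"ay":0,"az":0,"dx":0,"dy":0.05,"dz":-7,"hand":1},{"ax":0,"ay":0,"az":0,"dx":0,"dy":0.05,"dz":-9,"hand":1},{"ax":0,"ay":0,"az":0,"dx":0,"dy":0.05,"dz":-9.9,"hand":1}]'
python3 -m crank '[{"ax":0,"ay":0,"az":0,"dx":0,"dy":0,"dz":0,"hand":1},{"ax":0,"ay":0,"az":0,"dx":0,"dy":0,"dz":0,"hand":1}]'
```

```text
time: 5.62
position: [0.4664, -0.34, 0.2083]
eef_rot: [-0.0, -0.002, 0.708, -0.706]
contact_force: [0.4, -0.0, -1.0]
opening: 0.216
time: 5.78
position: [0.4672, -0.3413, 0.212]
eef_rot: [-0.001, 0.0, -0.707, 0.707]
contact_force: [0.3, 0.5, 0.9]
opening: 0.22
```

Run:
```python
import numpy as np
P=[(0,0)]
for k in range(55):
    th=np.radians(-60+20*k); r=min(.6+.22*k,3.0); P.append((r*np.cos(th),r*np.sin(th)))
P=np.array(P)
for i in range(0,55,5): print(i,(P[i+1:i+6]-P[i]).round(2).tolist(), "y_b",(P[i+5]@[.648,.761]).round(2))
from bench import ctrl; s=ctrl.sense(); print(s["position"])
```

```text
0 [[0.3, -0.52], [0.63, -0.53], [0.98, -0.36], [1.26, 0.0], [1.39, 0.51]] y_b 1.29
5 [[-0.09, 0.59], [-0.43, 1.16], [-1.02, 1.6], [-1.8, 1.82], [-2.68, 1.73]] y_b 0.86
10 [[-0.85, -0.43], [-1.53, -1.21], [-1.71, -2.23], [-1.53, -3.26], [-1.01, -4.16]] y_b -2.96
15 [[0.8, -0.67], [1.78, -1.03], [2.82, -1.03], [3.8, -0.67], [4.6, -0.0]] y_b 0.02
20 [[0.52, 0.9], [0.7, 1.93], [0.52, 2.95], [0.0, 3.86], [-0.8, 4.53]] y_b 2.95
25 [[-0.98, 0.36], [-2.02, 0.36], [-3.0, 0.0], [-3.8, -0.67], [-4.32, -1.57]] y_b -1.05
30 [[-0.18, -1.03], [-0.0, -2.05], [0.52, -2.95], [1.32, -3.62], [2.3, -3.98]] y_b -2.59
35 [[1.04, -0.0], [2.02, 0.36], [2.82, 1.03], [3.34, 1.93], [3.52, 2.95]] y_b 1.94
40 [[-0.18, 1.03], [-0.7, 1.93], [-1.5, 2.6], [-2.48, 2.95], [-3.52, 2.95]] y_b 1.91
45 [[-0.98, -0.36], [-1.78, -1.03], [-2.3, -1.93], [-2.48, -2.95], [-2.3, -3.98]] y_b -2.61
50 [[0.52, -0.9], [1.32, -1.57], [2.3, -1.93], [3.34, -1.93], [4.32, -1.57]] y_b -1.01
[ 0.46722472 -0.34134406  0.21199096]
```

```bash
python3 -m crank '[{"ax":0,"ay":0,"az":0,"dx":0.3,"dy":-0.5,"dz":-0.3,"hand":1},{"ax":0,"ay":0,"az":0,"dx":0.6,"dy":-0.5,"dz":-0.3,"hand":1},{"ax":0,"ay":0,"az":0,"dx":1.0,"dy":-0.35,"dz":-0.3,"hand":1},{"ax":0,"ay":0,"az":0,"dx":1.25,"dy":0,"dz":-0.3,"hand":1},{"ax":0,"ay":0,"az":0,"dx":1.4,"dy":0.5,"dz":-0.3,"hand":1}]'
python3 -m crank '[{"ax":0,"ay":0,"az":0,"dx":-0.1,"dy":0.6,"dz":0,"hand":1},{"ax":0,"ay":0,"az":0,"dx":-0.45,"dy":1.15,"dz":0,"hand":1},{"ax":0,"ay":0,"az":0,"dx":-1.0,"dy":1.6,"dz":0,"hand":1},{"ax":0,"ay":0,"az":0,"dx":-1.8,"dy":1.8,"dz":0,"hand":1},{"ax":0,"ay":0,"az":0,"dx":-2.7,"dy":1.75,"dz":0,"hand":1}]'
python3 - <<'E'
from h import *
f=grab("side");t=grab("top"); 
cv2.imwrite("pics/s7.png",np.hstack([cv2.resize(f["color"][130:260,290:420],(400,400)),cv2.resize(t["color"][160:260,310:410],(400,400))]))
E
```

```text
time: 6.2
position: [0.4816, -0.3367, 0.2084]
eef_rot: [-0.0, 0.0, -0.707, 0.707]
contact_force: [-0.3, 0.5, -0.8]
opening: 0.22
time: 6.62
position: [0.4533, -0.3186, 0.2084]
eef_rot: [0.001, -0.0, 0.707, -0.707]
contact_force: [0.4, 0.7, -0.6]
opening: 0.217
```

View pics/s7.png

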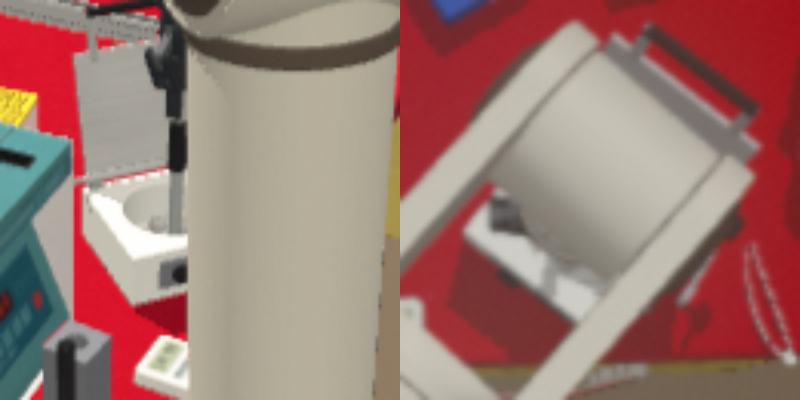

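Stirrer is down in the basin (side crop about (175,215)); nothing else disturbed. Continue stirring.

```bash
python3 -m crank '[{"ax":0,"ay":0,"az":0,"dx":-0.85,"dy":-0.45,"dz":0,"hand":1},{"ax":0,"ay":0,"az":0,"dx":-1.5,"dy":-1.2,"dz":0,"hand":1},{"ax":0,"ay":0,"az":0,"dx":-1.7,"dy":-2.2,"dz":0,"hand":1},{"ax":0,"ay":0,"az":0,"dx":-1.5,"dy":-3.25,"dz":0,"hand":1},{"ax":0,"ay":0,"az":0,"dx":-1.0,"dy":-4.15,"dz":0,"hand":1}]'
python3 -m crank '[{"ax":0,"ay":0,"az":0,"dx":0.8,"dy":-0.65,"dz":0,"hand":1},{"ax":0,"ay":0,"az":0,"dx":1.8,"dy":-1.05,"dz":0,"hand":1},{"ax":0,"ay":0,"az":0,"dx":2.8,"dy":-1.05,"dz":0,"hand":1},{"ax":0,"ay":0,"az":0,"dx":3.8,"dy":-0.65,"dz":0,"hand":1},{"ax":0,"ay":0,"az":0,"dx":4.6,"dy":0,"dz":0,"hand":1}]'
python3 -m crank '[{"ax":0,"ay":0,"az":0,"dx":0.5,"dy":0.9,"dz":0,"hand":1},{"ax":0,"ay":0,"az":0,"dx":0.7,"dy":1.9,"dz":0,"hand":1},{"ax":0,"ay":0,"az":0,"dx":0.5,"dy":2.95,"dz":0,"hand":1},{"ax":0,"ay":0,"az":0,"dx":0,"dy":3.85,"dz":0,"hand":1},{"ax":0,"ay":0,"az":0,"dx":-0.8,"dy":4.5,"dz":0,"hand":1}]'
python3 -m crank '[{"ax":0,"ay":0,"az":0,"dx":-1.0,"dy":0.35,"dz":0,"hand":1},{"ax":0,"ay":0,"az":0,"dx":-2.0,"dy":0.35,"dz":0,"hand":1},{"ax":0,"ay":0,"az":0,"dx":-3.0,"dy":0,"dz":0,"hand":1},{"ax":0,"ay":0,"az":0,"dx":-3.8,"dy":-0.65,"dz":0,"hand":1},{"ax":0,"ay":0,"az":0,"dx":-4.3,"dy":-1.55,"dz":0,"hand":1}]'
python3 -c '
from bench import ctrl
s=ctrl.sense();print(s["position"],s["contact_force"],s["wrist_torque"])'
```

```text
time: 7.13
position: [0.4437, -0.3624, 0.2083]
eef_rot: [-0.0, 0.0, 0.707, -0.707]
contact_force: [1.4, 4.5, 2.1]
opening: 0.215
time: 7.55
position: [0.4912, -0.3605, 0.2077]
eef_rot: [-0.0, -0.001, 0.707, -0.707]
contact_force: [-0.4, -0.6, -1.3]
opening: 0.22
time: 7.97
position: [0.4816, -0.3149, 0.2087]
eef_rot: [-0.001, 0.0, -0.707, 0.708]
contact_force: [-1.9, -4.1, 0.9]
opening: 0.214
time: 8.38
position: [0.4377, -0.3316, 0.2083]
eef_rot: [0.0, -0.0, 0.707, -0.707]
contact_force: [-0.1, 0.2, -0.6]
opening: 0.212
[ 0.43769117 -0.33163758  0.20833182] [-0.1383754   0.17263133 -0.58426372] [ 0.00624202 -0.01748587 -0.05715038]
```

```bash
python3 -m crank '[{"ax":0,"ay":0,"az":0,"dx":-0.2,"dy":-1.05,"dz":0,"hand":1},{"ax":0,"ay":0,"az":0,"dx":0,"dy":-2.05,"dz":0,"hand":1},{"ax":0,"ay":0,"az":0,"dx":0.5,"dy":-2.95,"dz":0,"hand":1},{"ax":0,"ay":0,"az":0,"dx":1.3,"dy":-3.6,"dz":0,"hand":1},{"ax":0,"ay":0,"az":0,"dx":2.3,"dy":-4.0,"dz":0,"hand":1}]'
python3 -m crank '[{"ax":0,"ay":0,"az":0,"dx":1.05,"dy":0,"dz":0,"hand":1},{"ax":0,"ay":0,"az":0,"dx":2.0,"dy":0.35,"dz":0,"hand":1},{"ax":0,"ay":0,"az":0,"dx":2.8,"dy":1.05,"dz":0,"hand":1},{"ax":0,"ay":0,"az":0,"dx":3.35,"dy":1.95,"dz":0,"hand":1},{"ax":0,"ay":0,"az":0,"dx":3.5,"dy":2.95,"dz":0,"hand":1}]'
python3 -m crank '[{"ax":0,"ay":0,"az":0,"dx":-0.2,"dy":1.05,"dz":0,"hand":1},{"ax":0,"ay":0,"az":0,"dx":-0.7,"dy":1.95,"dz":0,"hand":1},{"ax":0,"ay":0,"az":0,"dx":-1.5,"dy":2.6,"dz":0,"hand":1},{"ax":0,"ay":0,"az":0,"dx":-2.5,"dy":2.95,"dz":0,"hand":1},{"ax":0,"ay":0,"az":0,"dx":-3.5,"dy":2.95,"dz":0,"hand":1}]'
python3 - <<'E'
from h import *
f=grab("side");print(ctrl.sense()["position"],ctrl.sense()["contact_force"])
cv2.imwrite("pics/s8.png",cv2.resize(f["color"][130:260,290:420],None,fx=4.5,fy=4.5,interpolation=cv2.INTER_CUBIC))
E
```

```text
time: 8.8
position: [0.4628, -0.3721, 0.2078]
eef_rot: [-0.0, -0.0, 0.708, -0.707]
contact_force: [1.0, 2.8, -0.5]
opening: 0.219
time: 9.22
position: [0.4981, -0.3406, 0.208]
eef_rot: [0.001, -0.001, 0.707, -0.707]
contact_force: [-2.6, -2.2, 0.8]
opening: 0.216
time: 9.63
position: [0.4611, -0.3116, 0.2087]
eef_rot: [-0.001, 0.0, -0.707, 0.707]
contact_force: [3.1, -3.7, 0.8]
opening: 0.219
[ 0.4599684  -0.31218411  0.2088925 ] [ 3.10434905 -5.64620501  0.61920331]
```

View pics/s8.png

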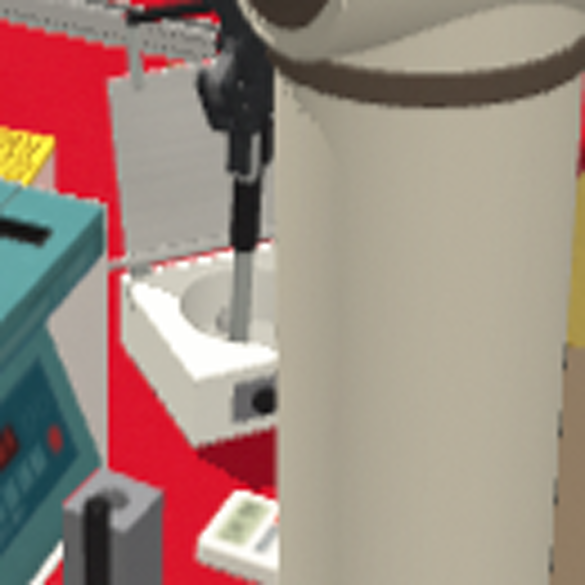

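```bash
python3 -m crank '[{"ax":0,"ay":0,"az":0,"dx":0.3,"dy":-1.0,"dz":0,"hand":1},{"ax":0,"ay":0,"az":0,"dx":0.5,"dy":-2,"dz":0,"hand":1},{"ax":0,"ay":0,"az":0,"dx":0.7,"dy":-3.0,"dz":0,"hand":1},{"ax":0,"ay":0,"az":0,"dx":0.7,"dy":-3.0,"dz":2,"hand":1},{"ax":0,"ay":0,"az":0,"dx":0.7,"dy":-3.0,"dz":4,"hand":1}]'
python3 -m crank '[{"ax":0,"ay":0,"az":0,"dx":0,"dy":0,"dz":2.5,"hand":1},{"ax":0,"ay":0,"az":0,"dx":0,"dy":0,"dz":5,"hand":1},{"ax":0,"ay":0,"az":0,"dx":0,"dy":0.5,"dz":7,"hand":1},{"ax":0,"ay":0,"az":0,"dx":-0.5,"dy":3.5,"dz":7.5,"hand":1},{"ax":0,"ay":0,"az":0,"dx":-1,"dy":7,"dz":7.5,"hand":1}]'
python3 -m crank '[{"ax":0,"ay":0,"az":0,"dx":-0.4,"dy":3.5,"dz":0,"hand":1},{"ax":0,"ay":0,"az":0,"dx":-0.8,"dy":7,"dz":0,"hand":1},{"ax":0,"ay":0,"az":0,"dx":-1.2,"dy":10.5,"dz":0,"hand":1},{"ax":0,"ay":0,"az":0,"dx":-1.6,"dy":13.5,"dz":0,"hand":1},{"ax":0,"ay":0,"az":0,"dx":-1.8,"dy":15.5,"dz":0,"hand":1}]'
python3 - <<'E'
from h import *
t=grab("top");f=grab("side");p=ctrl.sense()["position"];print(p)
cv2.imwrite("pics/s9.png",np.hstack([cv2.resize(f["color"][130:270,290:410],(480,560),interpolation=cv2.INTER_CUBIC),cv2.resize(t["color"][180:260,315:365],(320,512),interpolation=cv2.INTER_CUBIC)[:,:,:] if 0 else cv2.resize(t["color"][180:270,315:365],(311,560),interpolation=cv2.INTER_CUBIC)]))
print(proj(f,[p,p-[0,0,.1],p-[0,0,.186]]))
E
```

```text
time: 10.1
position: [0.469, -0.3435, 0.247]
eef_rot: [-0.001, -0.001, 0.708, -0.706]
contact_force: [0.2, 0.2, -0.8]
opening: 0.213
time: 10.52
position: [0.4596, -0.274, 0.3239]
eef_rot: [0.0, -0.001, -0.707, 0.707]
contact_force: [0.3, 0.7, -0.9]
opening: 0.22
time: 10.93
position: [0.4412, -0.1157, 0.3234]
eef_rot: [0.0, -0.001, 0.707, -0.707]
contact_force: [0.8, -0.4, -0.5]
opening: 0.213
[ 0.44146987 -0.11560341  0.32363291]
[[320.81497105 160.12191419]
 [320.61941642 192.67554488]
 [320.46560675 218.35692263]]
```

View pics/s9.png

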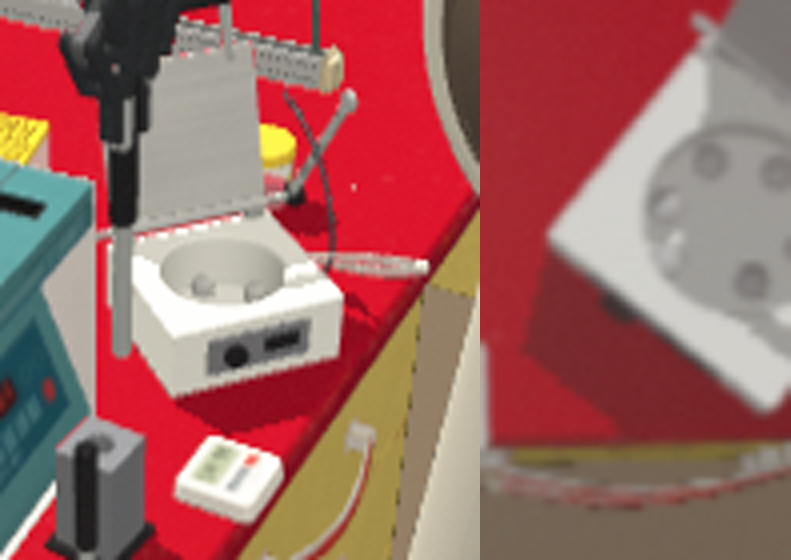

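Run:
```python
from h import *
t=grab("top"); a=cv2.imread("pics/top0.png")
c=lambda i: cv2.resize(i[190:240,332:382],(400,400),interpolation=cv2.INTER_CUBIC)
cv2.imwrite("pics/cmp.png",np.hstack([c(a),c(t["color"])]))
cv2.imwrite("pics/top9.png",t["color"])
```

```text
(no output)
```

View pics/cmp.png

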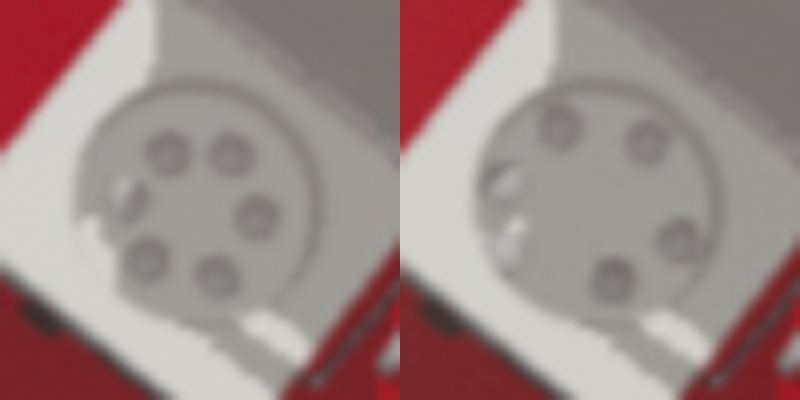

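Run:
```python
from h import *
t=cv2.imread("pics/top9.png"); f=grab("side"); 
cv2.imwrite("pics/hole.png",np.hstack([cv2.resize(t[210:245,260:295],(400,400),interpolation=cv2.INTER_CUBIC),cv2.resize(f["color"][225:260,295:330],(400,400),interpolation=cv2.INTER_CUBIC)]))
T=grab("top"); g=lambda p:np.round(p,1).tolist()
print(g(proj(T,[.4363,-.0763,.1])),g(proj(f,[.4363,-.0763,.1])), ctrl.sense()["position"])
```

```text
[[275.6, 226.2]] [[315.4, 237.2]] [ 0.44161234 -0.11815739  0.32303817]
```

View pics/hole.png

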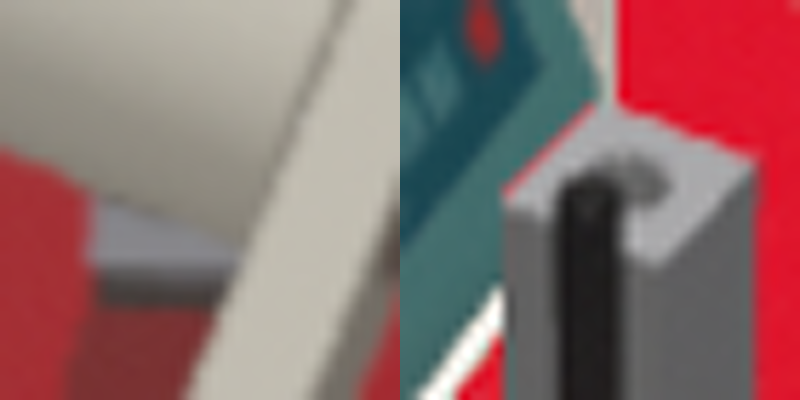

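Run:
```python
from h import *
f=grab("side");T=grab("top")
for uv in((314.5,240.3),(314.8,240.5)): print(onz(f,*uv,.1).round(4))
# stand top from first top image: enlarged corner view
a=cv2.imread("pics/top1.png")
cv2.imwrite("pics/st.png",cv2.resize(a[210:245,260:295],(600,600),interpolation=cv2.INTER_CUBIC))
```

```text
[ 0.4322 -0.0634  0.1   ]
[ 0.431 -0.063  0.1  ]
```

View pics/st.png

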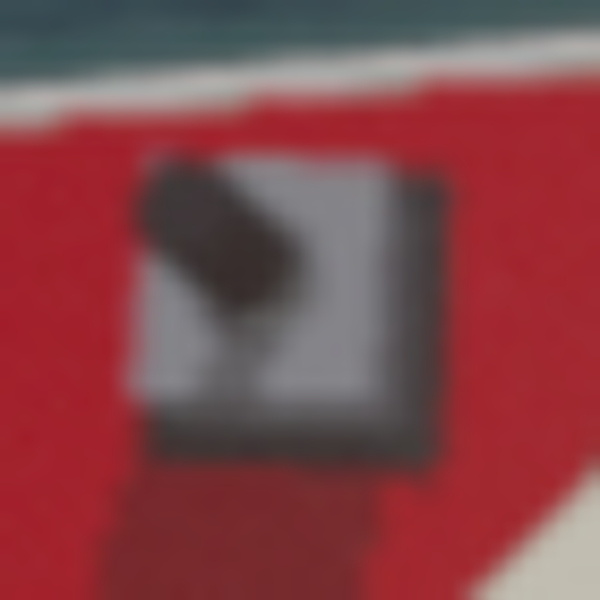

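Run:
```python
from h import *
f=grab("side");T=grab("top")
print(tri(ray(T,274.6,225.8),ray(f,314.6,240.4)))
print(onz(T,274.6,225.8,.09),onz(f,314.6,240.4,.09))
s=ctrl.sense();p=s["position"];print(p)
for n in ("pics/rod.png",):
    cv2.imwrite(n,np.hstack([cv2.resize(f["color"][170:245,295:345],(400,600),interpolation=cv2.INTER_CUBIC)]))
print(proj(f,p-[0,0,.186]))
```

```text
(array([ 0.43781239, -0.07261089,  0.09093595]), np.float64(0.0016480928520594274))
[ 0.43865977 -0.07219597  0.09      ] [ 0.43754806 -0.07382397  0.09      ]
[ 0.44126898 -0.11819697  0.32297944]
[[320.96102283 218.07826347]]
```

View pics/rod.png

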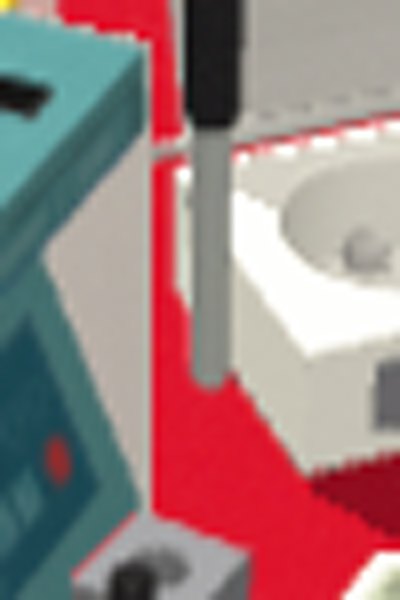

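```bash
python3 -m crank '[{"ax":0,"ay":0,"az":0,"dx":-0.2,"dy":2.3,"dz":-1,"hand":1},{"ax":0,"ay":0,"az":0,"dx":-0.35,"dy":4.2,"dz":-2,"hand":1},{"ax":0,"ay":0,"az":0,"dx":-0.35,"dy":4.5,"dz":-3,"hand":1},{"ax":0,"ay":0,"az":0,"dx":-0.35,"dy":4.5,"dz":-3.5,"hand":1},{"ax":0,"ay":0,"az":0,"dx":-0.35,"dy":4.5,"dz":-3.5,"hand":1}]'
python3 - <<'E'
from h import *
f=grab("side")
s=ctrl.sense();p=s["position"];print(p)
cv2.imwrite("pics/rod2.png",cv2.resize(f["color"][170:260,290:350],(533,800) if 0 else (400,600),interpolation=cv2.INTER_CUBIC))
print(proj(f,[p-[0,0,.183],[p[0],p[1],.09],[.438,-.073,.09]]))
E
```

```text
time: 11.8
position: [0.4374, -0.0728, 0.2872]
eef_rot: [-0.0, -0.001, 0.707, -0.707]
contact_force: [0.1, -0.5, -1.3]
opening: 0.219
[ 0.43760623 -0.072949    0.28800798]
[[314.41685962 236.35468393]
 [314.43131243 240.57057927]
 [314.31587904 240.51731591]]
```

View pics/rod2.png

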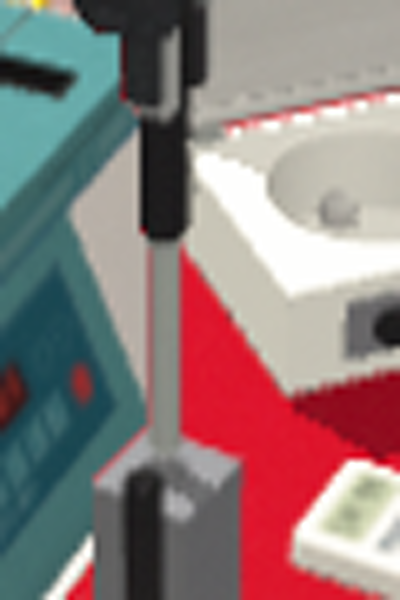

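```bash
python3 -m crank '[{"ax":0,"ay":0,"az":0,"dx":-0.1,"dy":0,"dz":-0.7,"hand":1},{"ax":0,"ay":0,"az":0,"dx":-0.1,"dy":0,"dz":-1.4,"hand":1},{"ax":0,"ay":0,"az":0,"dx":-0.1,"dy":0,"dz":-2.0,"hand":1},{"ax":0,"ay":0,"az":0,"dx":-0.1,"dy":0,"dz":-2.0,"hand":1}]'
python3 - <<'E'
from h import *
f=grab("side")
s=ctrl.sense();print(s["position"],s["contact_force"],s["wrist_torque"])
cv2.imwrite("pics/rod3.png",cv2.resize(f["color"][170:260,290:350],(400,600),interpolation=cv2.INTER_CUBIC))
E
```

```text
time: 12.18
position: [0.4362, -0.0725, 0.2668]
eef_rot: [-0.0, -0.001, 0.707, -0.707]
contact_force: [0.7, 0.1, -0.3]
opening: 0.22
[ 0.43634221 -0.0724342   0.26756893] [ 0.326619    0.22090137 -0.67524869] [-0.04189283  0.00179378  0.05140274]
```

View pics/rod3.png

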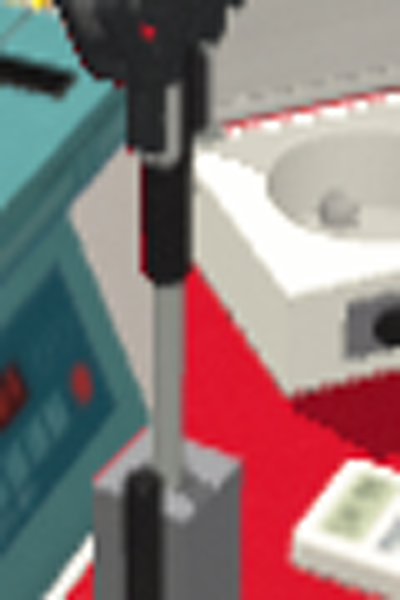

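```bash
python3 -m crank '[{"ax":0,"ay":0,"az":0,"dx":0,"dy":0,"dz":-1,"hand":1},{"ax":0,"ay":0,"az":0,"dx":0,"dy":0,"dz":-2,"hand":1},{"ax":0,"ay":0,"az":0,"dx":0,"dy":0,"dz":-2.5,"hand":1},{"ax":0,"ay":0,"az":0,"dx":0,"dy":0,"dz":-2.5,"hand":1}]'
python3 - <<'E'
from h import *
s=ctrl.sense();print(s["position"],s["contact_force"],s["wrist_torque"])
E
```

```text
time: 12.57
position: [0.4361, -0.0721, 0.2417]
eef_rot: [-0.0, -0.001, 0.707, -0.707]
contact_force: [-1.0, 0.6, -0.8]
opening: 0.214
[ 0.43610086 -0.07211622  0.2416601 ] [-1.00520649  0.57322567 -0.75377125] [ 0.09473427 -0.00758155 -0.03479421]
```

```bash
python3 -m crank '[{"ax":0,"ay":0,"az":0,"dx":0,"dy":0,"dz":-1,"hand":1},{"ax":0,"ay":0,"az":0,"dx":0,"dy":0,"dz":-2,"hand":1},{"ax":0,"ay":0,"az":0,"dx":0,"dy":0,"dz":-3,"hand":1},{"ax":0,"ay":0,"az":0,"dx":0,"dy":0,"dz":-4,"hand":1},{"ax":0,"ay":0,"az":0,"dx":0,"dy":0,"dz":-4,"hand":1}]'
python3 - <<'E'
from h import *
f=grab("side")
s=ctrl.sense();print(s["position"],s["contact_force"],s["wrist_torque"])
cv2.imwrite("pics/rod4.png",cv2.resize(f["color"][170:260,290:350],(400,600),interpolation=cv2.INTER_CUBIC))
E
```

```text
time: 12.98
position: [0.4358, -0.072, 0.2009]
eef_rot: [-0.001, -0.001, 0.707, -0.707]
contact_force: [-0.7, 0.3, -0.4]
opening: 0.216
[ 0.4361329  -0.07213666  0.20209659] [-0.15483536 -0.09255555 -0.5789975 ] [ 0.01557436 -0.00070271 -0.02849231]
```

View pics/rod4.png

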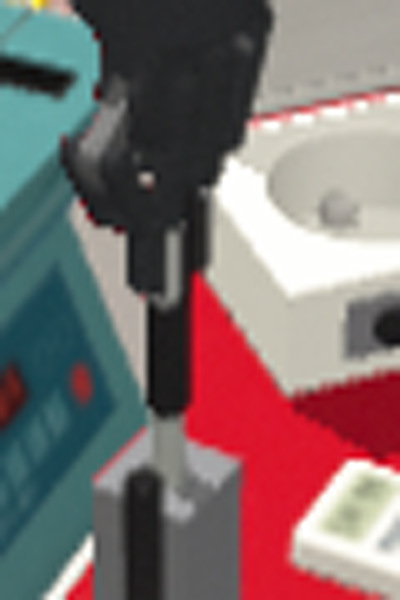

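Deep in the hole with no side load. Last centimetre down to contact.

```bash
python3 -m crank '[{"ax":0,"ay":0,"az":0,"dx":0,"dy":0,"dz":-0.3,"hand":1},{"ax":0,"ay":0,"az":0,"dx":0,"dy":0,"dz":-0.6,"hand":1},{"ax":0,"ay":0,"az":0,"dx":0,"dy":0,"dz":-0.6,"hand":1}]'
python3 - <<'E'
from h import *
s=ctrl.sense();print(s["position"],s["contact_force"],s["wrist_torque"])
E
```

```text
time: 13.28
position: [0.4366, -0.0723, 0.197]
eef_rot: [0.0, -0.0, 0.707, -0.707]
contact_force: [0.4, -0.1, -1.1]
opening: 0.214
[ 0.43655275 -0.07229669  0.19697878] [ 0.41148698 -0.094938   -1.1015798 ] [0.00982466 0.02327985 0.04649146]
```

```bash
python3 -m crank '[{"ax":0,"ay":0,"az":0,"dx":0,"dy":0,"dz":-0.2,"hand":1},{"ax":0,"ay":0,"az":0,"dx":0,"dy":0,"dz":-0.3,"hand":1},{"ax":0,"ay":0,"az":0,"dx":0,"dy":0,"dz":-0.3,"hand":1}]'
python3 - <<'E'
from h import *
s=ctrl.sense();print(s["position"],s["contact_force"],s["wrist_torque"])
E
```

```text
time: 13.53
position: [0.4372, -0.0725, 0.1955]
eef_rot: [-0.001, -0.001, -0.707, 0.707]
contact_force: [-1.4, 1.3, 11.6]
opening: 0.217
[ 0.43723252 -0.07247301  0.19546778] [-1.3765422   1.31482206 11.62857948] [0.18174963 0.26509784 0.02302872]
```

```bash
python3 -m crank '[{"ax":0,"ay":0,"az":0,"dx":0,"dy":0,"dz":0.2,"hand":0.4},{"ax":0,"ay":0,"az":0,"dx":0,"dy":0,"dz":0.2,"hand":0.2},{"ax":0,"ay":0,"az":0,"dx":0,"dy":0,"dz":0.2,"hand":0},{"ax":0,"ay":0,"az":0,"dx":0,"dy":0,"dz":0.2,"hand":-0.2},{"ax":0,"ay":0,"az":0,"dx":0,"dy":0,"dz":0.2,"hand":-0.2}]'
python3 - <<'E'
from h import *
f=grab("side")
s=ctrl.sense();print(s["position"],s["contact_force"],s["wrist_torque"])
cv2.imwrite("pics/rod5.png",cv2.resize(f["color"][170:260,290:350],(400,600),interpolation=cv2.INTER_CUBIC))
E
```

```text
time: 13.95
position: [0.4365, -0.0723, 0.1961]
eef_rot: [0.0, -0.0, 0.707, -0.707]
contact_force: [0.5, -0.6, -0.5]
opening: 0.6
[ 0.43655291 -0.07230403  0.19614324] [ 0.60500258 -0.15042894  0.02953721] [-0.02482102 -0.02785771 -0.00175639]
```

View pics/rod5.png

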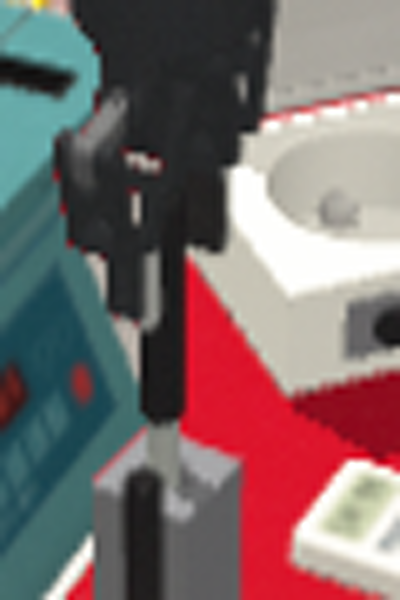

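```bash
python3 -m crank '[{"ax":0,"ay":0,"az":0,"dx":0,"dy":0,"dz":1.5,"hand":-0.2},{"ax":0,"ay":0,"az":0,"dx":0,"dy":0,"dz":4,"hand":-0.2},{"ax":0,"ay":0,"az":0,"dx":0,"dy":0,"dz":7,"hand":-0.2},{"ax":0,"ay":0,"az":0,"dx":0,"dy":0,"dz":10.5,"hand":-0.2},{"ax":0,"ay":0,"az":0,"dx":0,"dy":0,"dz":14,"hand":-0.2}]'
python3 - <<'E'
from h import *
f=grab("side")
s=ctrl.sense();print(s["position"],s["q"].round(2))
cv2.imwrite("pics/rod6.png",cv2.resize(f["color"][130:280,290:410],(480,600),interpolation=cv2.INTER_CUBIC))
E
```

```text
time: 14.42
position: [0.4362, -0.0721, 0.3376]
eef_rot: [0.0, -0.0, 0.707, -0.707]
contact_force: [0.8, -0.5, 0.1]
opening: 0.597
[ 0.4372104  -0.07253736  0.34440095] [-0.34 -0.15  1.53  0.    1.75  1.23]
```

View pics/rod6.png

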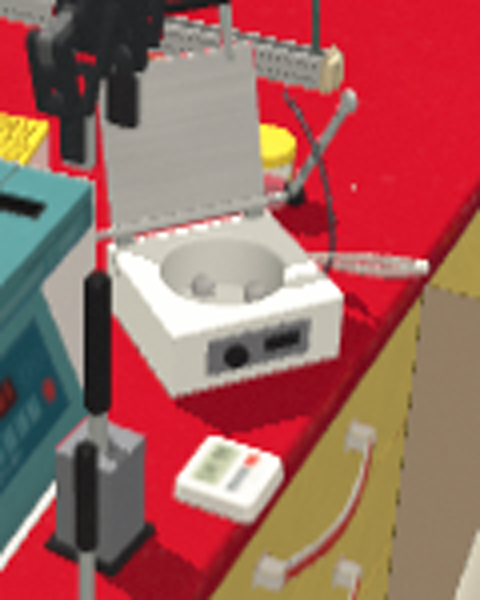

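```bash
python3 -m crank '[{"ax":0,"ay":0,"az":0.1,"dx":1.2,"dy":-3.5,"dz":0,"hand":-0.2},{"ax":0,"ay":0,"az":0.2,"dx":2.4,"dy":-7,"dz":0,"hand":-0.4},{"ax":0,"ay":0,"az":0.3,"dx":3.6,"dy":-10.5,"dz":0,"hand":-0.6},{"ax":0,"ay":0,"az":0.4,"dx":4.8,"dy":-14,"dz":0,"hand":-0.8},{"ax":0,"ay":0,"az":0.5,"dx":6,"dy":-17.4,"dz":0,"hand":-0.8}]'
python3 -m crank '[{"ax":0,"ay":0,"az":0.1,"dx":1.2,"dy":-3.5,"dz":0,"hand":-0.8},{"ax":0,"ay":0,"az":0.2,"dx":2.4,"dy":-7,"dz":0,"hand":-0.8},{"ax":0,"ay":0,"az":0.3,"dx":3.6,"dy":-10.5,"dz":0,"hand":-0.8},{"ax":0,"ay":0,"az":0.366,"dx":4.8,"dy":-14,"dz":0,"hand":-0.8},{"ax":0,"ay":0,"az":0.366,"dx":6,"dy":-17.3,"dz":0,"hand":-0.8}]'
python3 -m crank '[{"ax":0,"ay":0,"az":0,"dx":0,"dy":0,"dz":-1,"hand":-0.8},{"ax":0,"ay":0,"az":0,"dx":0,"dy":0,"dz":-1,"hand":-0.8}]'
python3 - <<'E'
from h import *
f=grab("side");t=grab("top")
s=ctrl.sense();p=s["position"];print(p,s["eef_rot"],s["opening"])
cv2.imwrite("pics/b1.png",np.hstack([cv2.resize(f["color"][90:240,290:410],(400,500),interpolation=cv2.INTER_CUBIC),cv2.resize(t["color"][150:250,320:400],(400,500),interpolation=cv2.INTER_CUBIC)]))
print(proj(f,[p,[.557,-.419,.251]]))
E
```

```text
time: 14.88
position: [0.4969, -0.2482, 0.336]
eef_rot: [0.177, -0.177, 0.685, -0.685]
contact_force: [0.6, 0.2, 0.3]
opening: 0.9
time: 15.3
position: [0.5568, -0.4213, 0.3357]
eef_rot: [0.298, -0.298, 0.641, -0.641]
contact_force: [1.6, 0.1, 1.0]
opening: 0.897
time: 15.47
position: [0.5566, -0.4209, 0.3224]
eef_rot: [0.296, -0.297, 0.644, -0.64]
contact_force: [-0.2, 0.7, -1.0]
opening: 0.903
[ 0.55643722 -0.41883395  0.32580906] [ 0.29678892 -0.2970591   0.64223391 -0.64125488] 0.8932328947281107
[[333.51380263 110.13491407]
 [332.89570471 131.60177546]]
```

View pics/b1.png

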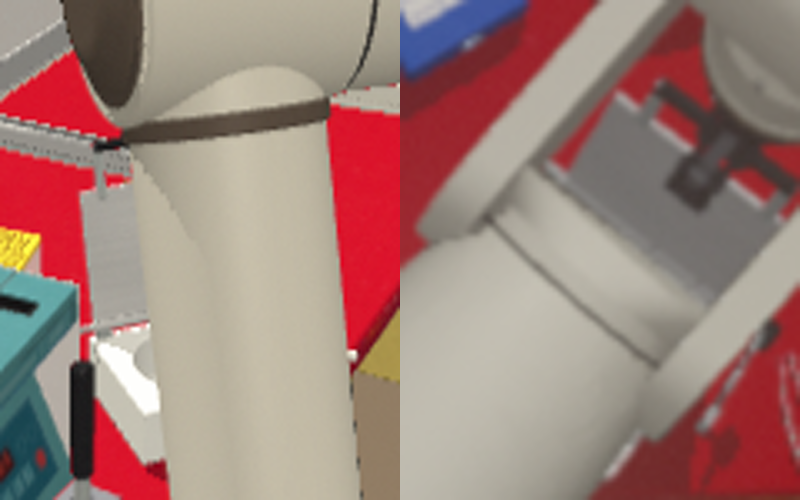

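```bash
python3 -m crank '[{"ax":0,"ay":0,"az":0,"dx":0,"dy":0,"dz":-2,"hand":-0.8},{"ax":0,"ay":0,"az":0,"dx":0,"dy":0,"dz":-4,"hand":-0.8},{"ax":0,"ay":0,"az":0,"dx":0,"dy":0,"dz":-6,"hand":-0.8},{"ax":0,"ay":0,"az":0,"dx":0,"dy":0,"dz":-8,"hand":-0.8},{"ax":0,"ay":0,"az":0,"dx":0,"dy":0,"dz":-8,"hand":-0.8}]'
python3 - <<'E'
from h import *
t=grab("top")
s=ctrl.sense();p=s["position"];print(p,s["contact_force"])
cv2.imwrite("pics/b2.png",cv2.resize(t["color"][150:250,320:400],(480,600),interpolation=cv2.INTER_CUBIC))
print(proj(t,[p,p+[0,0,.008]]))
E
```

```text
time: 15.98
position: [0.5558, -0.4174, 0.2437]
eef_rot: [0.297, -0.298, 0.643, -0.64]
contact_force: [0.4, 0.5, -0.5]
opening: 0.895
[ 0.55619895 -0.41786092  0.24602462] [ 0.28929204 -0.05804387  0.30591596]
[[385.03382204 178.87202054]
 [385.37695399 178.38108543]]
```

View pics/b2.png

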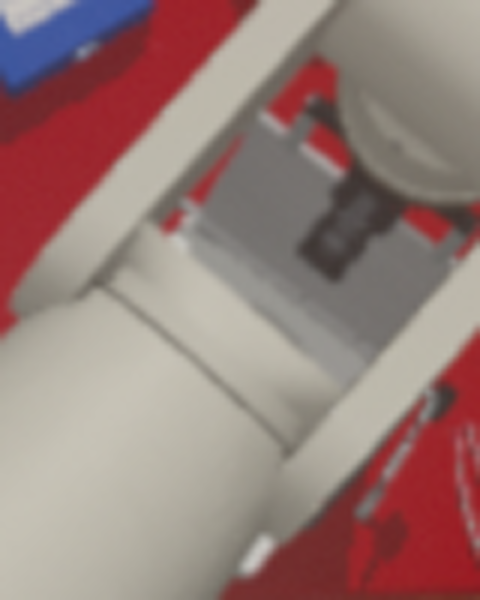

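```bash
python3 -m crank '[{"ax":0,"ay":0,"az":0,"dx":0,"dy":0,"dz":0,"hand":-0.3},{"ax":0,"ay":0,"az":0,"dx":0,"dy":0,"dz":0,"hand":0.1},{"ax":0,"ay":0,"az":0,"dx":0,"dy":0,"dz":0,"hand":0.4},{"ax":0,"ay":0,"az":0,"dx":0,"dy":0,"dz":0,"hand":0.6},{"ax":0,"ay":0,"az":0,"dx":0,"dy":0,"dz":0,"hand":1}]' 25
python3 -m crank '[{"ax":0,"ay":0,"az":0,"dx":0,"dy":0,"dz":0,"hand":1},{"ax":0,"ay":0,"az":0,"dx":0,"dy":0,"dz":0,"hand":1},{"ax":0,"ay":0,"az":0,"dx":0,"dy":0,"dz":0,"hand":1}]'
python3 - <<'E'
from h import *
s=ctrl.sense();p=s["position"];print(p,s["contact_force"],s["opening"],s["wrist_torque"])
E
```

```text
time: 16.45
position: [0.5567, -0.4194, 0.247]
eef_rot: [-0.297, 0.297, -0.641, 0.642]
contact_force: [-0.7, -0.2, -0.3]
opening: 0.189
time: 16.7
position: [0.5567, -0.4195, 0.2468]
eef_rot: [-0.297, 0.297, -0.641, 0.642]
contact_force: [1.2, -1.0, 6.1]
opening: 0.131
[ 0.55674916 -0.41946488  0.24681431] [ 1.19189112 -1.04548066  6.07803334] 0.1308707165856316 [-0.14403431 -0.26335009  0.06551501]
```

Run:
```python
import numpy as np
A=[1.85,1.80,1.74,1.68,1.62,1.55,1.48,1.41,1.34,1.27,1.20,1.14,1.09,1.05,1.02]
e=np.array([.7616,-.648])
P=np.array([[*( -18*np.cos(a)*e),18*np.sin(a)] for a in A])
for i in range(0,14,5): print(A[i],(P[i+1:i+6]-P[i]).round(2).tolist())
```

```text
1.85 [[-0.66, 0.56, 0.23], [-1.47, 1.25, 0.44], [-2.28, 1.94, 0.59], [-3.1, 2.64, 0.68], [-4.06, 3.46, 0.69]]
1.55 [[-0.96, 0.82, -0.07], [-1.91, 1.62, -0.23], [-2.85, 2.43, -0.47], [-3.78, 3.21, -0.8], [-4.68, 3.98, -1.22]]
1.2 [[-0.76, 0.64, -0.42], [-1.37, 1.17, -0.82], [-1.85, 1.58, -1.16], [-2.21, 1.88, -1.44]]
```

```bash
python3 -m crank '[{"ax":0,"ay":0,"az":0,"dx":-0.65,"dy":0.55,"dz":0.2,"hand":1},{"ax":0,"ay":0,"az":0,"dx":-1.45,"dy":1.25,"dz":0.45,"hand":1},{"ax":0,"ay":0,"az":0,"dx":-2.3,"dy":1.95,"dz":0.6,"hand":1},{"ax":0,"ay":0,"az":0,"dx":-3.1,"dy":2.65,"dz":0.7,"hand":1},{"ax":0,"ay":0,"az":0,"dx":-4.05,"dy":3.45,"dz":0.7,"hand":1}]'
python3 -m crank '[{"ax":0,"ay":0,"az":0,"dx":-0.95,"dy":0.8,"dz":-0.05,"hand":1},{"ax":0,"ay":0,"az":0,"dx":-1.9,"dy":1.6,"dz":-0.25,"hand":1},{"ax":0,"ay":0,"az":0,"dx":-1.9,"dy":1.6,"dz":-0.25,"hand":1}]'
python3 - <<'E'
from h import *
s=ctrl.sense();p=s["position"];print(p,s["contact_force"],s["opening"],s["wrist_torque"])
t=grab("top");f=grab("side")
cv2.imwrite("pics/b3.png",np.hstack([cv2.resize(f["color"][90:240,290:410],(400,500),interpolation=cv2.INTER_CUBIC),cv2.resize(t["color"][150:250,320:400],(400,500),interpolation=cv2.INTER_CUBIC)]))
E
```

```text
time: 17.12
position: [0.5157, -0.3849, 0.2536]
eef_rot: [-0.297, 0.297, -0.641, 0.642]
contact_force: [-0.4, -2.9, 0.7]
opening: 0.13
time: 17.37
position: [0.4958, -0.3681, 0.2509]
eef_rot: [0.297, -0.297, 0.642, -0.642]
contact_force: [-1.5, -1.5, -1.3]
opening: 0.126
[ 0.49577856 -0.36805162  0.25086834] [-1.4673058  -1.52395348 -1.27602108] 0.12609587445857046 [-0.45817942  0.0833248   0.05822759]
```

View pics/b3.png

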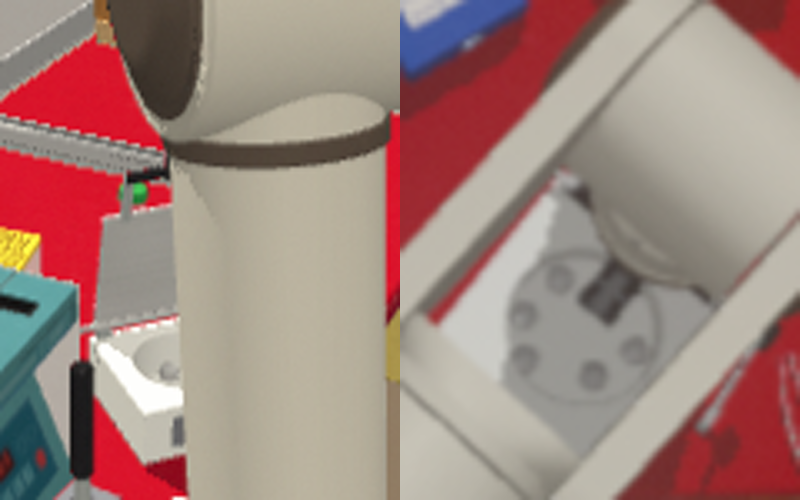

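```bash
python3 -m crank '[{"ax":0,"ay":0,"az":0,"dx":-0.95,"dy":0.8,"dz":-0.25,"hand":1},{"ax":0,"ay":0,"az":0,"dx":-1.85,"dy":1.6,"dz":-0.55,"hand":1},{"ax":0,"ay":0,"az":0,"dx":-2.75,"dy":2.35,"dz":-1.0,"hand":1},{"ax":0,"ay":0,"az":0,"dx":-3.55,"dy":3.0,"dz":-1.4,"hand":1},{"ax":0,"ay":0,"az":0,"dx":-4.15,"dy":3.55,"dz":-1.8,"hand":1}]'
python3 -m crank '[{"ax":0,"ay":0,"az":0,"dx":-0.5,"dy":0.4,"dz":-0.35,"hand":1},{"ax":0,"ay":0,"az":0,"dx":-0.85,"dy":0.7,"dz":-0.6,"hand":1},{"ax":0,"ay":0,"az":0,"dx":-0.85,"dy":0.7,"dz":-0.6,"hand":1},{"ax":0,"ay":0,"az":0,"dx":-0.85,"dy":0.7,"dz":-0.6,"hand":1}]'
python3 - <<'E'
from h import *
s=ctrl.sense();p=s["position"];print(p,s["contact_force"],s["opening"],s["wrist_torque"])
t=grab("top");f=grab("side")
cv2.imwrite("pics/side20.png",f["color"]);cv2.imwrite("pics/top20.png",t["color"])
cv2.imwrite("pics/b4.png",np.hstack([cv2.resize(f["color"][90:240,290:410],(400,500),interpolation=cv2.INTER_CUBIC),cv2.resize(t["color"][170:270,320:400],(400,500),interpolation=cv2.INTER_CUBIC)]))
E
```

```text
time: 17.88
position: [0.4553, -0.3336, 0.2326]
eef_rot: [-0.297, 0.297, -0.642, 0.642]
contact_force: [-4.9, -6.7, 1.6]
opening: 0.132
time: 18.22
position: [0.447, -0.3267, 0.2266]
eef_rot: [0.297, -0.297, 0.642, -0.642]
contact_force: [-2.8, -3.4, -0.5]
opening: 0.126
[ 0.44702714 -0.32665663  0.22657833] [-2.79241363 -3.401078   -0.45456191] 0.12611686527724972 [-0.67512312  0.4152401   0.04843881]
```

View pics/b4.png

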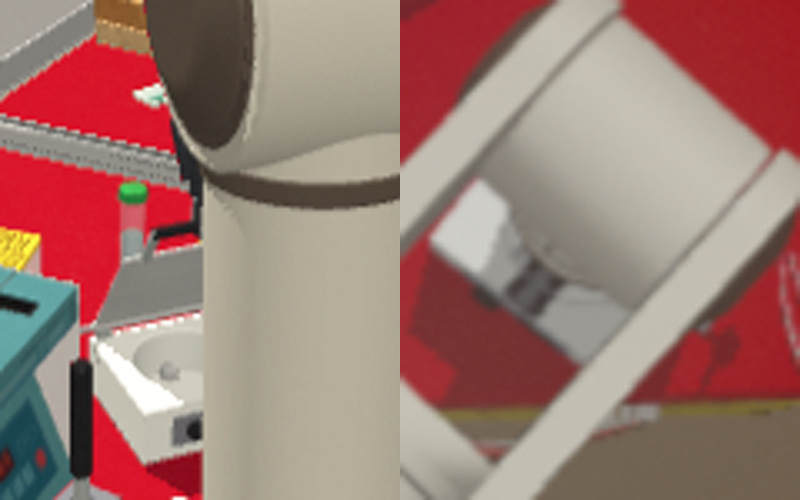

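Run:
```python
from h import *
a=cv2.imread("pics/side1.png");b=cv2.imread("pics/top0.png")
cv2.imwrite("pics/ix.png",np.hstack([cv2.resize(a[145:195,330:380],(400,400),interpolation=cv2.INTER_CUBIC),cv2.resize(b[200:250,360:410],(400,400),interpolation=cv2.INTER_CUBIC)]))
c=cv2.imread("pics/side20.png"); cv2.imwrite("pics/ix2.png",cv2.resize(c[140:205,310:360],(600,780) if 0 else (460,598),interpolation=cv2.INTER_CUBIC))
```

```text
(no output)
```

View pics/ix.png

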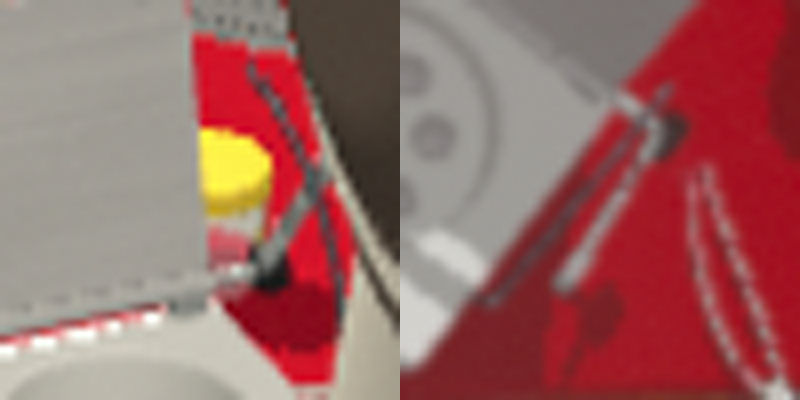

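View pics/ix2.png

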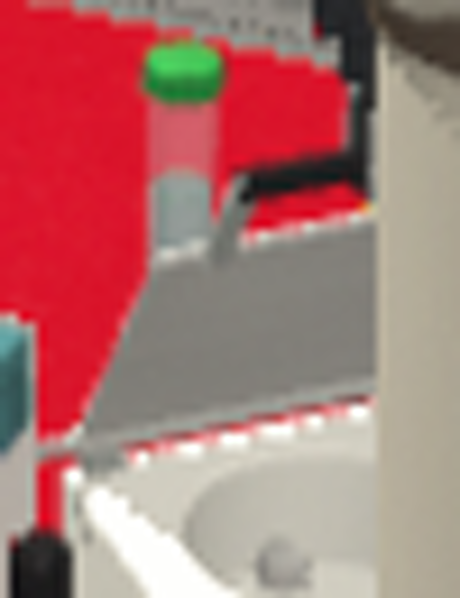

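Run:
```python
from h import *
f=grab("side");t=grab("top")
yaw=-.705; ex=np.array([np.cos(yaw),np.sin(yaw),0]); ey=np.array([-ex[1],ex[0],0]); H=np.array([.467,-.3425,.078])+.068*ex
def rep(n,P): d=P-H; print(n,P.round(4),"y",round(d@ey,4),"ang",round(np.arctan2(d[2],-d@ex),3),"r",round(np.hypot(d[2],d@ex),3))
P,e=tri(ray(t,380.75,234.3),ray(f,377,154.6)); print(e); rep("index tri",P)
for v in((376.6,153.9),(377,154.6),(377,155)): rep("index side plane",onplane(f,*v,H-.095*ey,ey))
rep("index top",onplane(t,380.75,234.3,H-.095*ey,ey))
rep("corner side",onplane(f,325.8,167.2,H+.071*ey,ey))
rep("corner side",onplane(f,326.3,166.8,H+.071*ey,ey))
bl=(310+245/9.2-.5,140+185/9.2-.5)
for y in(.043,.049): rep("bar end",onplane(f,*bl,H+y*ey,ey))
p=ctrl.sense()["position"]; rep("tcp",p+[0,0,.005])
```

```text
0.00019637138062689638
index tri [ 0.3931 -0.4015  0.2163] y -0.0928 ang 1.014 r 0.163
index side plane [ 0.3965 -0.4073  0.2151] y -0.095 ang 1.044 r 0.159
index side plane [ 0.3944 -0.4054  0.2141] y -0.095 ang 1.026 r 0.159
index side plane [ 0.3942 -0.4053  0.2128] y -0.095 ang 1.02 r 0.158
index top [ 0.3963 -0.4071  0.1704] y -0.095 ang 0.857 r 0.122
corner side [ 0.5162 -0.2911  0.1931] y 0.071 ang 1.064 r 0.132
corner side [ 0.5132 -0.2886  0.1966] y 0.071 ang 1.052 r 0.137
bar end [ 0.4875 -0.3035  0.2214] y 0.043 ang 1.074 r 0.163
bar end [ 0.4812 -0.2902  0.2295] y 0.049 ang 1.029 r 0.177
tcp [ 0.4472 -0.3268  0.2317] y -0.0009 ang 1.025 r 0.18
```

```bash
python3 -m crank '[{"ax":0,"ay":0,"az":0,"dx":0,"dy":0,"dz":0,"hand":1},{"ax":0,"ay":0,"az":0,"dx":0,"dy":0,"dz":0,"hand":1},{"ax":0,"ay":0,"az":0,"dx":0,"dy":0,"dz":0,"hand":1},{"ax":0,"ay":0,"az":0,"dx":0,"dy":0,"dz":0,"hand":1},{"ax":0,"ay":0,"az":0,"dx":0,"dy":0,"dz":0,"hand":1}]'
python3 - <<'E'
from h import *
s=ctrl.sense();print(s["position"],s["contact_force"],s["opening"],np.abs(s["qd"]).max())
f=grab("side"); c=cv2.imread("pics/side20.png"); print(np.abs(f["color"].astype(int)-c)[150:260,290:350].mean())
cv2.imwrite("pics/fin.png",cv2.resize(f["color"][130:280,270:390],(480,600),interpolation=cv2.INTER_CUBIC))
E
```

```text
time: 18.83
position: [0.4472, -0.3268, 0.2267]
eef_rot: [0.297, -0.297, 0.642, -0.642]
contact_force: [-3.7, -3.4, -0.4]
opening: 0.13
[ 0.44720214 -0.32676582  0.22671969] [-3.70268957 -3.39371848 -0.39665126] 0.1302405028045257 0.0009642788041075759
0.7397474747474747
```

View pics/fin.png

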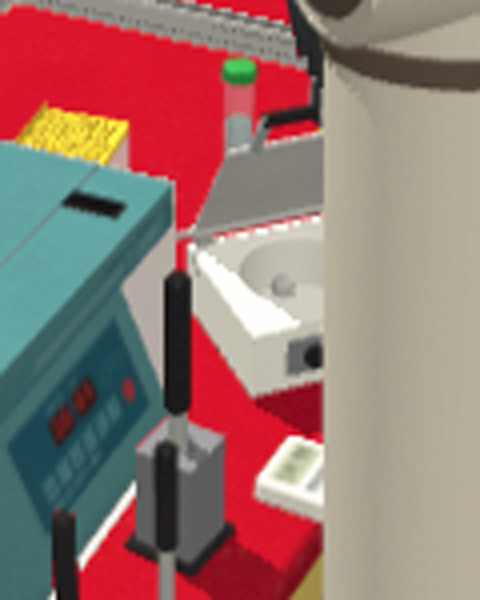

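The stirrer stands free in its stand (crop (177,340)), and the lid is held still with its bar at (290,117). Handing in.

```bash
python3 -c "
from bench import ctrl
print(ctrl.job_done())"
```

```text
the job is handed in; nothing more can be done
None
```

I took the largest stirrer from its stand and stirred the beads about 1.7 full turns at a 30 mm radius, after a spiral of about two thirds of a turn outward. I then stood it back on the floor of its hole and let it go. After that I swung the lid down with its bar in the fingers and handed in while holding it, at about 19 s.

- **Beads:** all six were still in the basin when I compared pictures after stirring. At least five had shifted by about 10 mm or more whichever bead is which. The sixth is unclear: one bead now lies only 2 mm from where one lay at the start.
- **Stirrer:** the last picture shows it upright and free in its stand, with its top within about a pixel of where it started. The first grip was about 3 mm off and had tilted it slightly in the hole. I re-measured the hole from both cameras before putting it back.
- **Lid:** the index arm measured about 1.02 rad (1.01–1.04 in most views). The lid measured 1.02–1.03 from the tool position. The side camera gave 1.03–1.07, which disagrees a little but is still within the 0.09 limit. One ray from the top camera for the arm gave 0.86; I discarded it because that view sees the arm's plane almost edge-on.
- **Hold:** the arm was still, with about 5 N on the tool.
- **Index arm and bystanders:** I never worked close to them. The timer looked unmoved in the last picture. I took no final measurement of the index arm, the jar or the slide box.

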